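# Load the dish carrier for the incubator

### The job

Load the aluminium transfer carrier for its trip to the incubator: set the two single large culture dishes, the small dish and the little screw-cap bottle each into the adapter made for its size, standing level and fully down between the steel bows or in the collar. Keep them upright and set them down gently, without dropping them. The medium-sized dish and the stack of spare dishes do not belong in this run: leave them where they are on the bench.

Things in the scene. Friction and masses are not known exactly. Their poses are not given: they have to be found in the camera images.
- large_dish_a: One of two single large (60 mm size) round flat culture dishes with lid, about 64 mm across the lid and 14 mm high (60 mm across and 12 mm high to the touch), standing flat and loose on the bench. Origin: centre of the underside, z up. It is round, so any yaw of the grasp across the rim will do. The two large dishes are alike.
- large_dish_b: The other single large (60 mm size) round flat culture dish with lid, about 64 mm across the lid and 14 mm high (60 mm across and 12 mm high to the touch), standing flat and loose on the bench. Origin: centre of the underside, z up. It is round, so any yaw of the grasp across the rim will do.
- small_dish: The small (35 mm size) round flat culture dish with lid, the smallest dish on the bench, about 39 mm across the lid and 14 mm high (35 mm across and 12 mm high to the touch), standing flat and loose on the bench. Origin: centre of the underside, z up. It is round, so any yaw of the grasp across the rim will do.
- bottle: The little round screw-cap bottle (culture medium), 24 mm across the body, 55 mm high (body up to 44 mm, above it the cap, 18 mm across), standing upright and loose on the bench. Origin: centre of the underside, z up along its axis.
- adapter_60_a: Large-dish adapter. White plate 94x94x4 mm fixed in a bay of the tray. Origin: centre of its underside, 3 mm above the bench; z up, x, y along its edges. At its corners 4 steel bows, 5 mm high, bound a round nest 75 mm across; the dish stands on the plate top, 4 mm above the origin. Gaps 34 mm wide at mid-sides let in fingers that close along x or y. Alike: adapter_60_b.
- adapter_60_b: Large-dish adapter like adapter_60_a (same sizes and origin), in another bay; either large dish may go in either. The carrier is a flat aluminium tray 208x208 mm, rim 10 mm high, a low wire handle on two sides, with four bays at 100 mm pitch that hold the four adapters in varying order.
- adapter_35: Small-dish adapter. White plate 94x94x4 mm fixed in a bay of the tray. Origin: centre of its underside, 3 mm above the bench; z up, x, y along its edges. At its corners 4 steel bows, 5 mm high, bound a round nest 50 mm across; the dish stands on the plate top, 4 mm above the origin. Gaps 25 mm wide at mid-sides let in fingers that close along x or y. 
- adapter_bottle: Bottle adapter. White plate 94x94x4 mm fixed in a bay of the tray. Origin: centre of its underside, 3 mm above the bench; z up, x, y along its edges. On it an upright collar (short tube), 38 mm inside, 46 outside, top 26 mm above the origin; the bottle stands in it on the plate top, 4 mm above the origin, with its upper 33 mm sticking out.
- medium_dish: Look-alike that does not belong: the medium-sized (50 mm size) round flat dish with lid, 52 mm across, 12 mm high, loose on the bench; it is to stay where it is. Origin: centre of the underside, z up.
- spare_stack: Look-alike that does not belong: a stack of three empty spare dishes, one solid body 62 mm across and 43 mm high, loose on the bench; it is to stay where it is. Origin: centre of the underside, z up.
Things that resemble listed ones, but are neither listed nor needed, are in the scene too. Leave any green or purple look-alike of the large_dish_a alone.

How it is judged:
By the outcome, as a careful person would: the job done as asked, in the order asked, and still so for the second after the job is handed in, with the robot touching nothing.
It also fails if it takes over 104 s, if anything falls off the work surface, if the arm or the gripper's body presses on something with over 40 N, if the wrist force passes 120 N, or if a joint passes its speed limit or range.

### The arm

A 6-joint arm with a two-finger parallel gripper is mounted at the origin on a cart in front of the work surface, level with it; the furniture and walls round the work are solid. World frame = base frame: x ahead of the robot, y to its left, z up, the work surface at z = 0. Lengths are in m, angles in rad, forces in N, time in s.
With the tool pointing down it reaches from about 0.225 to 0.875 m from the base axis. Payload 3.4 kg.
Tool frame: the origin (TCP) lies at the very end of the fingers, on their centre line; the grasp point (between the pads) lies behind it (manip.grasp_offset is the z of the grasp point in the tool frame, in m); z points along the fingers, y is the line along which they close (so a half turn about z gives the same grasp; the last joint's range is limited). The gripper opens to 85 mm and grips with 20 to 120 N. Pads are 22 mm wide; open, the fingers measure 114 mm over their backs; the gripper's body (76 mm by 85 mm) begins 54 mm behind the grasp point. The pads swing forward as they close: fully open they stand 13 mm farther back than shut.
Start: joints at [0.993, 0.276, 1.505, -0, 1.361, -0.121], TCP at [0.254, 0.516, 0.231] pointing down, gripper open.
Joint ranges: [-2.89, 2.89], [-0.75, 2.08], [0.22, 2.7], [-1.18, 4.32], [0.11, 2.71], [-2.7, 2.7]. Speed limits (rad/s): [2.57, 2.57, 3.14, 3.14, 3.14, 3.14].

### API

Orientations are given as a unit quaternion [w, x, y, z].
In Python, from rig import manip gives the robot as it stands.
- The arm moves only by the shell command python3 -m pendant 'ROWS' [FORCE]. ROWS is JSON, a list of rows, each an object of numbers: "dx", "dy", "dz": the shift along the tool's x, y, z in m; "rx", "ry", "rz": the turn, a rotation vector about the tool's x, y, z in degrees; "hand": the finger opening in m, from 0 to 0.0854. In form: [{"dx": .., "dy": .., "dz": .., "rx": .., "ry": .., "rz": .., "hand": ..}, ...]. A call has 1 to 12 rows; each row shifts and turns the commanded pose from where the row before left it, along the tool's axes as they then stand; what a row does not reach is not made up. A row lasts 1/12 s, in which the tool goes at most 41.7 mm and 7.16 degrees, less where a joint would pass 70% of its speed; a pose out of reach is approached as far as the arm can. A call is refused whole if a number of a shift passes 0.0417 or a number of a turn 7.16, either way. A call with a gripper value outside its range is refused whole. The fingers move at their own pace and stop on an object; FORCE is the grip in N (left out, the last holds). Time passes only in rows, so rows that do not move let the fingers close. It gives the time, the measured TCP pose, the force, the opening and the grip force at its end, in the units of the state.
- manip.get_state(): the state, without advancing time (a new reading comes with each control period).
- manip.get_image(name): name is "scene" or "side" or "wrist"; returns a dict with "frame" (384x512x3 uint8, red, green, blue), "fx", "fy", "cx", "cy" (pixels), "position" and "attitude" of the camera in the world; the wrist camera has in their place "mount" (4x4, takes a point from camera to tool coordinates, whose origin is the TCP and whose axes are the flange's). Camera axes: x right, y up, looking along -z (the intrinsics and any distortion apply to the point x, -y, -z); pixel columns grow to the right and rows downward; lengths in m; the calibration is good to about 2 mm. The wrist camera is an equidistant fisheye: a pixel r from the principal point sees the ray r / f radians off the axis. A picture is of the moment at which its call begins: read the wrist's pose just before it. There is no depth.
- manip.sign_off(): hands the job in; it is judged then, once.
The state is a dict: "clock": time; "qpos": joint angles; "qd": joint speeds; "effort": joint torques, N m; "position": TCP position; "ee_rot": TCP orientation; "contact_force": force on the tool from outside, world axes, zero at the start; "moment": the same for the moment, N m; "width": finger opening in m; "gripper_force": force on a finger pad.
Only numpy, scipy, OpenCV 4.12 (cv2) and the standard library are available. Lean on these libraries where they do the work, as an engineer would, in place of code of your own. Each camera call takes 0.05 s, during which the arm holds its last target. There are 200 camera calls.

## Working session

There is one attempt and no reset: what is moved stays moved. The work goes in short steps, Python scripts to look and compute and a shell command to move; the robot and the scene stay as the last step left them, time stands still between calls to the robot, and variables do not carry over. Pictures are saved under pics/ and viewed, at most 14 in all, crops included, and the job is handed in when it is done.

```bash
mkdir -p pics; ls
cat > h.py <<'E'
import numpy as np, cv2, json
from rig import manip
from scipy.spatial.transform import Rotation as R
def rot(q): return R.from_quat(np.r_[q[1:],q[0]]).as_matrix()
def cam(name):
    s=manip.get_state(); im=manip.get_image(name); f=im['frame']
    if name=='wrist':
        T=np.eye(4);T[:3,:3]=rot(s['ee_rot']);T[:3,3]=s['position'];M=T@np.array(im['mount'])
    else:
        M=np.eye(4);a=np.array(im['attitude']);M[:3,:3]=rot(a) if a.size==4 else a;M[:3,3]=im['position']
    return dict(name=name,f=f,M=M,fx=im['fx'],fy=im['fy'],cx=im['cx'],cy=im['cy'],extra={k:v for k,v in im.items() if k not in('frame',)})
def save(c,fn): cv2.imwrite(fn,c['f'][:,:,::-1]); np.savez(fn+'.npz',**{k:v for k,v in c.items() if k!='extra'})
def load(fn): d=np.load(fn+'.npz'); return {k:d[k] for k in d}
def px2w(c,u,v,z):
    x=(u-c['cx'])/c['fx'];y=(v-c['cy'])/c['fy']
    if str(c['name'])=='wrist':
        r=np.hypot(x,y); k=np.sin(r)/max(r,1e-9); d=np.array([x*k,-y*k,-np.cos(r)])
    else: d=np.array([x,-y,-1.])
    d=c['M'][:3,:3]@d;o=c['M'][:3,3]
    return (o+d*(z-o[2])/d[2])[:3]
def w2px(c,p):
    q=c['M'][:3,:3].T@(np.array(p)-c['M'][:3,3]); x,y,z=q[0],-q[1],-q[2]
    if str(c['name'])=='wrist':
        h=np.hypot(x,y);t=np.arctan2(h,z);x,y=x/max(h,1e-9)*t,y/max(h,1e-9)*t
    else: x,y=x/z,y/z
    return np.array([c['cx']+c['fx']*x,c['cy']+c['fy']*y])
E
python3 - <<'E'
from h import *
for n in('scene','side','wrist'):
    c=cam(n); save(c,f'pics/{n}0.png'); print(n,c['extra'])
print(manip.get_state(), manip.grasp_offset)
a=[cv2.imread(f'pics/{n}0.png') for n in('scene','side')]
cv2.imwrite('pics/s0.png',cv2.resize(a[0],(800,600),interpolation=cv2.INTER_CUBIC));
E
```

```text
pics
scene {'fx': 432.2422142390729, 'fy': 432.2422142390729, 'cx': 254.00295461528344, 'cy': 190.68886778924147, 'position': array([-0.53073682, -1.15435813,  1.26165195]), 'attitude': array([ 0.83877032,  0.38585216, -0.16506826, -0.34689327])}
side {'fx': 494.4680653990468, 'fy': 494.4680653990468, 'cx': 257.76116413816175, 'cy': 191.57408504350698, 'position': array([-0.07744015, -1.29448247,  1.21995311]), 'attitude': array([ 0.89341768,  0.38942128, -0.09265307, -0.20389049])}
wrist {'fx': 297.3186396354542, 'fy': 297.3186396354542, 'cx': 256.8307588511033, 'cy': 191.7931211070938, 'mount': array([[ 4.56071223e-04,  9.58393773e-01,  2.85449063e-01,
         7.31492370e-02],
       [ 9.99999772e-01, -2.95031283e-04, -6.07166030e-04,
        -7.54314268e-04],
       [-4.97687740e-04,  2.85449275e-01, -9.58393689e-01,
        -1.41700912e-01],
       [ 0.00000000e+00,  0.00000000e+00,  0.00000000e+00,
         1.00000000e+00]])}
{'clock': 0.15, 'qpos': array([ 9.92986855e-01,  2.76461330e-01,  1.50582004e+00,  1.92171117e-05,
        1.36071684e+00, -1.20990929e-01]), 'qd': array([ 0.00107552, -0.00263275, -0.00363543,  0.00096233,  0.00036198,
       -0.00069369]), 'effort': array([ 1.24004189e-03, -4.17145014e+01, -2.46032667e+01, -3.55734471e-05,
        7.69273960e-03,  2.27482639e-05]), 'position': array([0.25341057, 0.51571588, 0.2306407 ]), 'ee_rot': array([-2.49413137e-04,  2.26430299e-01,  9.74027118e-01, -6.57098186e-04]), 'contact_force': array([-0.12706394, -0.51355767, -0.12475923]), 'moment': array([-0.03841857,  0.04712614, -0.00359225]), 'gripper_force': 0.0, 'width': 0.08518403903695958} -0.0187
```

View pics/s0.png

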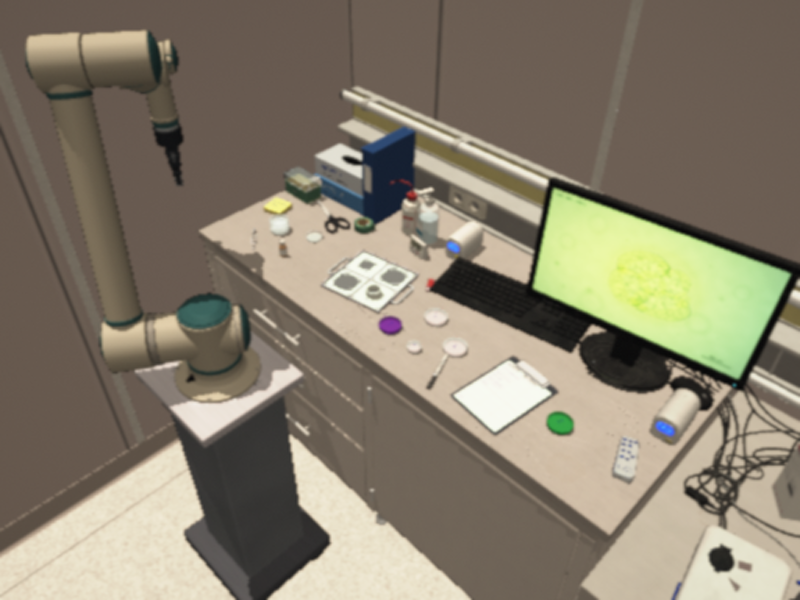

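View pics/wrist0.png

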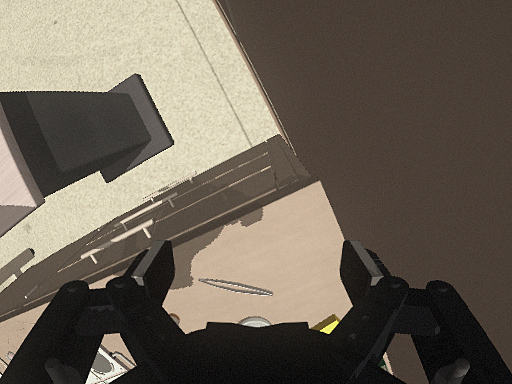

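The enlarged scene picture (800x600) shows the tray at about (370,280) with four bays, the collar lower centre. The bottle is at (282,247), and a stack or tall white item at (280,227). There is a flat dish at (314,237) and pale dishes at (436,317), (455,346) and (413,346). The purple (390,325) and green (560,422) discs are decoys. I'll enlarge to tell the dishes apart.

Run:
```python
from h import *
a=cv2.imread('pics/scene0.png'); cv2.imwrite('pics/s0c.png',cv2.resize(a[120:240,150:310],(800,600),interpolation=cv2.INTER_CUBIC))
c=load('pics/scene0.png');d=load('pics/side0.png')
for n,u,v,z in(('stk',280,227,.02),('bot',282,247,.03),('flat',314,237,.01),('d1',436,317,.01),('d2',455,346,.01),('sm',413,346,.01),('tray',370,280,.01)):
    p=px2w(c,u/1.5625,v/1.5625,z);print(n,p.round(3),w2px(d,p).round(0))
```

```text
stk [0.495 0.381 0.02 ] [205. 118.]
bot [0.424 0.278 0.03 ] [198. 133.]
flat [0.546 0.273 0.01 ] [226. 130.]
d1 [ 0.541 -0.258  0.01 ] [286. 212.]
d2 [ 0.492 -0.371  0.01 ] [289. 239.]
sm [ 0.413 -0.293  0.01 ] [257. 231.]
tray [ 0.523 -0.012  0.01 ] [250. 172.]
```

View pics/s0c.png

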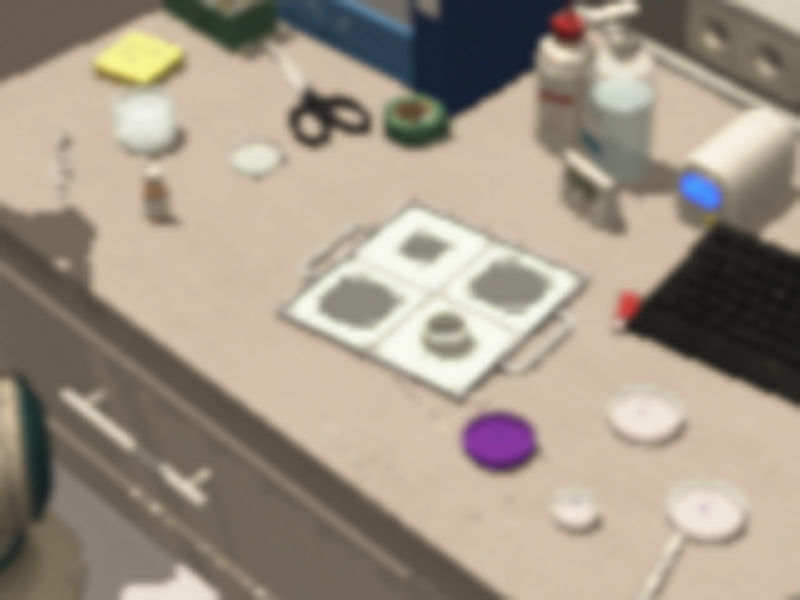

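The dishes in the crop:
- **Large:** (645,415) and (707,510), the pale single large ones, matching in size.
- **Small:** (575,510), the smallest.
- **Medium, stays put:** (257,160).
- **Spare stack, stays put:** (145,122), tall.
- **Bottle:** (155,190).
- **Decoy:** purple disc at (500,440).

In the tray, the 60 adapters are at (358,300) and (510,285), the 35 adapter at (425,247), and the collar at (447,335). Next I'll get the tray yaw and plan the first move.

```bash
python3 - <<'E'
from h import *
c=load('pics/scene0.png')
P=[px2w(c,150+u/5,120+v/5,.008)[:2] for u,v in((283,313),(415,203),(590,283),(462,397))]
print(np.round(P,3))
for i in range(4): e=P[(i+1)%4]-P[i]; print(np.hypot(*e).round(3),np.degrees(np.arctan2(e[1],e[0])).round(1))
for n,u,v in(('60l',358,300),('60r',510,285),('35',425,247),('col',447,350)):print(n,px2w(c,150+u/5,120+v/5,.007).round(3))
E
cat >> h.py <<'E'
def go(x,y,z=None,yaw=None):
    "print tool-frame shift to a world TCP target (commanded ~ measured)"
    s=manip.get_state(); Rm=rot(s['ee_rot']); t=np.array([x,y,s['position'][2] if z is None else z])
    d=Rm.T@(t-s['position']); cur=np.degrees(np.arctan2(Rm[1,1],Rm[0,1]))
    print('shift tool mm',(d*1e3).round(1),'yaw',cur.round(2),'' if yaw is None else 'rz %.2f'%(cur-yaw),'tilt',np.degrees(np.arccos(-Rm[2,2])).round(2))
E
```

```text
[[ 0.409  0.069]
 [ 0.611  0.108]
 [ 0.642 -0.098]
 [ 0.445 -0.129]]
0.205 11.0
0.208 -81.5
0.199 -170.9
0.201 100.3
60l [0.472 0.036 0.007]
60r [ 0.587 -0.047  0.007]
35 [0.571 0.051 0.007]
col [ 0.481 -0.073  0.007]
```

```bash
python3 -m pendant '[{"rz":-6,"dz":-0.012},{"rz":-6,"dz":-0.012},{"rz":-6,"dz":-0.012},{"rz":-6,"dz":-0.012},{"rz":-6,"dz":-0.012},{"rz":-6.2,"dz":-0.012}]'
python3 -m pendant '[{"dx":-0.017,"dy":-0.036},{"dx":-0.017,"dy":-0.036},{"dx":-0.017,"dy":-0.036},{"dx":-0.017,"dy":-0.036},{"dx":-0.017,"dy":-0.036},{"dx":-0.017,"dy":-0.036},{"dx":-0.017,"dy":-0.036},{"dx":-0.017,"dy":-0.036},{"dx":-0.017,"dy":-0.036},{"dx":-0.017,"dy":-0.036},{"dx":-0.017,"dy":-0.036},{"dx":-0.017,"dy":-0.036}]'
python3 -m pendant '[{"dx":-0.017,"dy":-0.036},{"dx":-0.017,"dy":-0.036},{"dx":-0.017,"dy":-0.036},{"dx":-0.017,"dy":-0.036},{}]'
python3 -c "
from h import *
c=cam('wrist');save(c,'pics/w1.png');go(.6,-.33,.25,100)
cv2.imwrite('pics/w1b.png',cv2.resize(c['f'][:,:,::-1],(800,600),interpolation=cv2.INTER_CUBIC))"
```

```text
shift tool mm [-684.  -606.3  -18.6] yaw 63.83 rz -36.17 tilt 0.07invalid input
invalid input
invalid input
```

View pics/w1b.png

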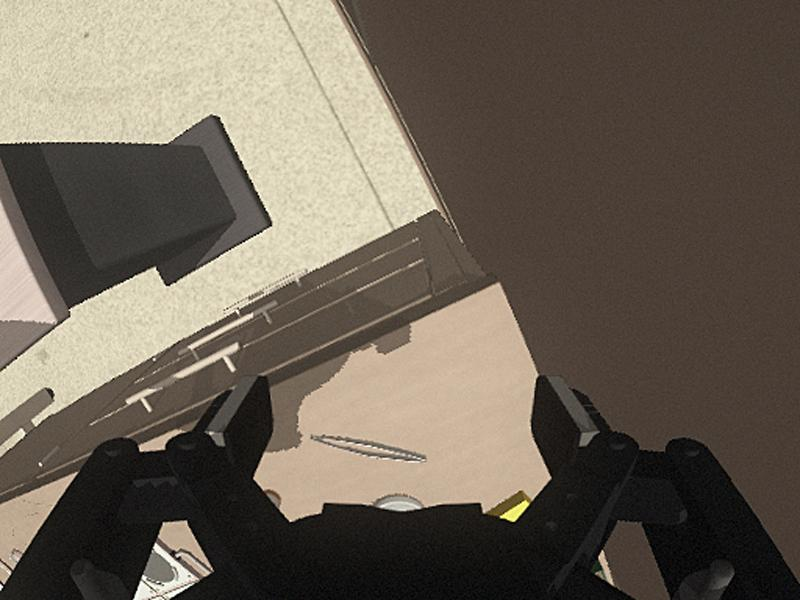

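The arm did not move: the calls were rejected, so this view matches the first one. The rows probably need every field, so I'll test one.

```bash
python3 -m pendant '[{"dx":0,"dy":0,"dz":-0.012,"rx":0,"ry":0,"rz":-6,"hand":0.085}]'
```

```text
clock: 0.28
position: [0.2527, 0.5146, 0.2408]
ee_rot: [-0.001, 0.174, 0.985, -0.003]
contact_force: [-0.9, -0.4, 1.1]
width: 0.0846
gripper_force: 0.0
```

```bash
python3 -m pendant '[{"dx":0,"dy":0,"dz":-0.012,"rx":0,"ry":0,"rz":-6,"hand":0.085},{"dx":0,"dy":0,"dz":-0.012,"rx":0,"ry":0,"rz":-6,"hand":0.085},{"dx":0,"dy":0,"dz":-0.012,"rx":0,"ry":0,"rz":-6,"hand":0.085},{"dx":0,"dy":0,"dz":-0.012,"rx":0,"ry":0,"rz":-6,"hand":0.085},{"dx":0,"dy":0,"dz":-0.012,"rx":0,"ry":0,"rz":-6.2,"hand":0.085}]'
python3 -m pendant '[{"dx":-0.017,"dy":-0.036,"dz":0,"rx":0,"ry":0,"rz":0,"hand":0.085},{"dx":-0.017,"dy":-0.036,"dz":0,"rx":0,"ry":0,"rz":0,"hand":0.085},{"dx":-0.017,"dy":-0.036,"dz":0,"rx":0,"ry":0,"rz":0,"hand":0.085},{"dx":-0.017,"dy":-0.036,"dz":0,"rx":0,"ry":0,"rz":0,"hand":0.085},{"dx":-0.017,"dy":-0.036,"dz":0,"rx":0,"ry":0,"rz":0,"hand":0.085},{"dx":-0.017,"dy":-0.036,"dz":0,"rx":0,"ry":0,"rz":0,"hand":0.085},{"dx":-0.017,"dy":-0.036,"dz":0,"rx":0,"ry":0,"rz":0,"hand":0.085},{"dx":-0.017,"dy":-0.036,"dz":0,"rx":0,"ry":0,"rz":0,"hand":0.085}]'
python3 -m pendant '[{"dx":-0.017,"dy":-0.036,"dz":0,"rx":0,"ry":0,"rz":0,"hand":0.085},{"dx":-0.017,"dy":-0.036,"dz":0,"rx":0,"ry":0,"rz":0,"hand":0.085},{"dx":-0.017,"dy":-0.036,"dz":0,"rx":0,"ry":0,"rz":0,"hand":0.085},{"dx":-0.017,"dy":-0.036,"dz":0,"rx":0,"ry":0,"rz":0,"hand":0.085},{"dx":-0.017,"dy":-0.036,"dz":0,"rx":0,"ry":0,"rz":0,"hand":0.085},{"dx":-0.017,"dy":-0.036,"dz":0,"rx":0,"ry":0,"rz":0,"hand":0.085},{"dx":-0.017,"dy":-0.036,"dz":0,"rx":0,"ry":0,"rz":0,"hand":0.085},{"dx":-0.017,"dy":-0.036,"dz":0,"rx":0,"ry":0,"rz":0,"hand":0.085},{"dx":0,"dy":0,"dz":0,"rx":0,"ry":0,"rz":0,"hand":0.085},{"dx":0,"dy":0,"dz":0,"rx":0,"ry":0,"rz":0,"hand":0.085}]'
python3 -c "
from h import *
c=cam('wrist');save(c,'pics/w1.png');go(.6,-.33,.25,100)
cv2.imwrite('pics/w1b.png',cv2.resize(c['f'][:,:,::-1],(800,600),interpolation=cv2.INTER_CUBIC))"
```

```text
clock: 0.7
position: [0.2535, 0.5159, 0.3036]
ee_rot: [-0.0, -0.09, 0.996, -0.0]
contact_force: [-0.6, 0.1, -0.0]
width: 0.0848
gripper_force: 0.0
clock: 1.37
position: [0.4383, 0.2544, 0.3033]
ee_rot: [0.0, -0.087, 0.996, 0.0]
contact_force: [0.3, 1.2, 0.4]
width: 0.0849
gripper_force: 0.0
clock: 2.2
position: [0.6225, -0.0058, 0.3019]
ee_rot: [-0.001, -0.086, 0.996, 0.0]
contact_force: [-1.4, 1.0, -0.7]
width: 0.0852
gripper_force: 0.0
shift tool mm [  77.5 -317.1   52.1] yaw 99.94 rz -0.06 tilt 0.12
```

View pics/w1b.png

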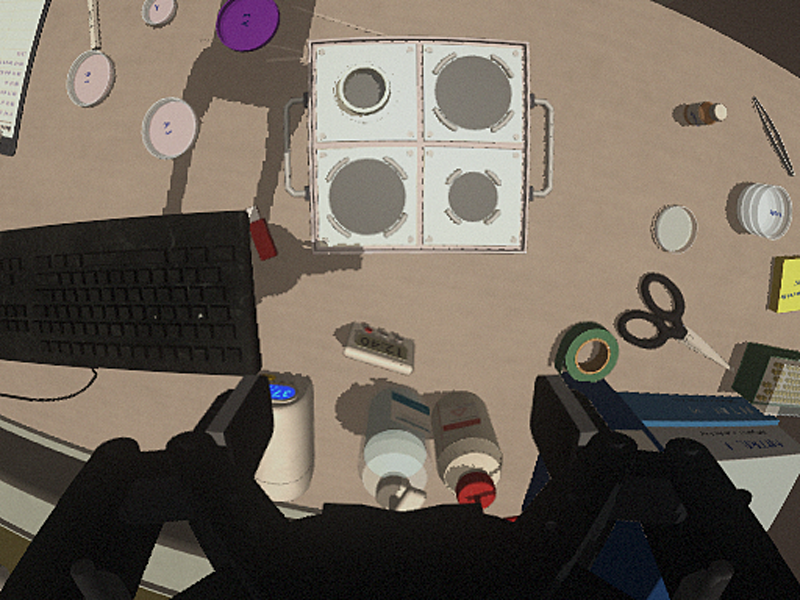

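The wrist view (800x600) shows the whole layout clearly:
- **60 nests:** (473,93) and (368,196).
- **35 nest:** (472,196).
- **Collar:** (361,91).
- **Large dishes:** (171,127) and (91,79). A rod lies above the second one.
- **Small dish:** (158,10).
- **Purple decoy:** (248,22).
- **Bottle:** (700,113).
- **Medium dish:** (674,228).
- **Spare stack:** (765,210).

I'll compute the nests, then move over the dishes.

```bash
python3 - <<'E'
from h import *
c=load('pics/w1.png'); g=c['f'].astype(int); s=.64
C={}
for n,u,v in(('60A',473,93),('60B',368,196),('35',472,196)):
    m=(abs(g-g[int(v*s),int(u*s)]).max(2)<22).astype(np.uint8)
    k,l,st,ce=cv2.connectedComponentsWithStats(m,connectivity=4); i=l[int(v*s),int(u*s)]
    cn=max(cv2.findContours((l==i).astype(np.uint8),cv2.RETR_EXTERNAL,cv2.CHAIN_APPROX_NONE)[0],key=cv2.contourArea)
    P=np.array([px2w(c,a,b,.007)[:2] for a,b in cn[:,0]]); (x,y),r=cv2.minEnclosingCircle(P.astype(np.float32))
    C[n]=P.mean(0);print(n,st[i],P.mean(0).round(4),np.round([x,y,r],4))
d=C['60A']-C['35'];e=C['60B']-C['35'];print('pitch',np.hypot(*d),np.hypot(*e),'yaw',np.degrees(np.arctan2(-d[1],-d[0])),np.degrees(np.arctan2(-e[1],-e[0]))-90)
print('collar pred',C['60A']+C['60B']-C['35'])
for a,b in((310,40),(528,41),(526,252),(313,251)): print('tray corner',px2w(c,a*s,b*s,.013).round(4))
for n,u,v,z in(('d1',171,127,.01),('d2',91,79,.01),('sm',158,10,.01),('collar',364,88,.029),('botcap',719,112,.055),('med',674,228,.01)):print(n,px2w(c,u*s,v*s,z).round(4))
E
python3 -m pendant '[{"dx":0.0085,"dy":-0.035,"dz":0.006,"rx":0,"ry":0,"rz":0,"hand":0.085},{"dx":0.0085,"dy":-0.035,"dz":0.006,"rx":0,"ry":0,"rz":0,"hand":0.085},{"dx":0.0085,"dy":-0.035,"dz":0.006,"rx":0,"ry":0,"rz":0,"hand":0.085},{"dx":0.0085,"dy":-0.035,"dz":0.006,"rx":0,"ry":0,"rz":0,"hand":0.085},{"dx":0.0085,"dy":-0.035,"dz":0.006,"rx":0,"ry":0,"rz":0,"hand":0.085},{"dx":0.0085,"dy":-0.035,"dz":0.006,"rx":0,"ry":0,"rz":0,"hand":0.085},{"dx":0.0085,"dy":-0.035,"dz":0.006,"rx":0,"ry":0,"rz":0,"hand":0.085},{"dx":0.0085,"dy":-0.035,"dz":0.006,"rx":0,"ry":0,"rz":0,"hand":0.085},{"dx":0.0085,"dy":-0.035,"dz":0.006,"rx":0,"ry":0,"rz":0,"hand":0.085},{"dx":0,"dy":0,"dz":0,"rx":0,"ry":0,"rz":0,"hand":0.085},{"dx":0,"dy":0,"dz":0,"rx":0,"ry":0,"rz":0,"hand":0.085}]'
python3 -c "
from h import *
c=cam('wrist');save(c,'pics/w2.png')
cv2.imwrite('pics/w2b.png',cv2.resize(c['f'][:,:,::-1],(800,600),interpolation=cv2.INTER_CUBIC))"
```

```text
60A [ 278   36   49   47 1795] [0.4681 0.0351] [0.4673 0.0359 0.0382]
60B [ 211  102   48   49 1851] [ 0.5838 -0.043 ] [ 0.5848 -0.0435  0.0382]
35 [287 110  32  32 787] [0.5667 0.0547] [0.5665 0.0542 0.0253]
pitch 0.10054536379708875 0.0991659937059461 yaw 11.215219731522826 9.904546956601749
collar pred [ 0.4851253  -0.06257251]
tray corner [ 0.4438 -0.1226  0.013 ]
tray corner [0.407  0.0771 0.013 ]
tray corner [0.6082 0.1138 0.013 ]
tray corner [ 0.6428 -0.0877  0.013 ]
d1 [ 0.5396 -0.2527  0.01  ]
d2 [ 0.4903 -0.3672  0.01  ]
sm [ 0.4154 -0.294   0.01  ]
collar [ 0.4864 -0.0627  0.029 ]
botcap [0.424  0.2726 0.055 ]
med [0.5495 0.2747 0.01  ]
clock: 3.17
position: [0.6006, -0.3272, 0.2485]
ee_rot: [-0.001, -0.087, 0.996, 0.001]
contact_force: [-0.6, 0.2, -0.3]
width: 0.085
gripper_force: 0.0
```

View pics/w2b.png

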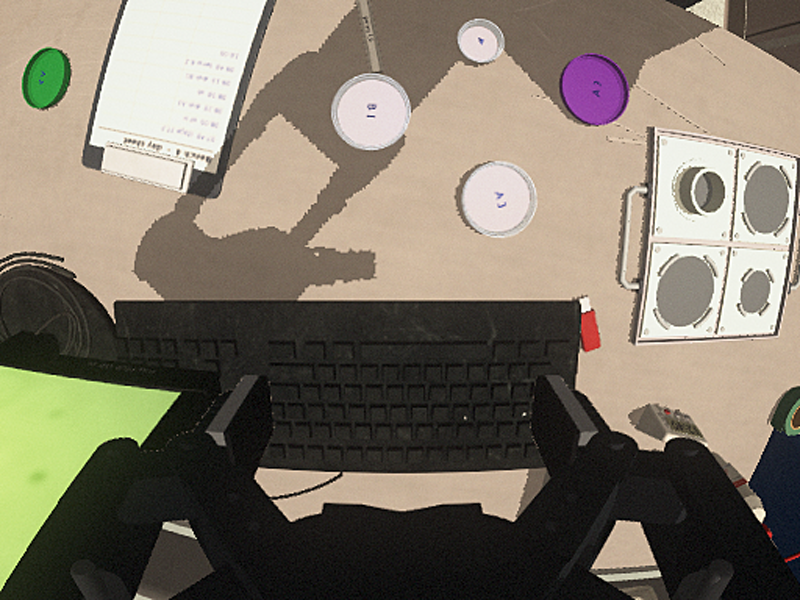

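Two single pale dishes, A (497,199) and B (371,112), plus the small one (480,41). I'll check their diameters from their edges, and confirm them in a crop (the rod tip is close to B).

Run:
```python
from h import *
c=load('pics/w2.png'); s=.64
for n,l,r,t,b in(('A',460,537,161,237),('B',331,411,73,150),('S',457,504,19,62)):
    m=((l+r)/2,(t+b)/2); f=lambda u,v:px2w(c,u*s,v*s,.012)[:2]
    print(n,'c',f(*m).round(4),'diam',np.hypot(*(f(l,m[1])-f(r,m[1]))).round(4),np.hypot(*(f(m[0],t)-f(m[0],b))).round(4))
cv2.imwrite('pics/w2c.png',cv2.resize(c['f'][:150,190:350,::-1],(640,600),interpolation=cv2.INTER_CUBIC))
s=manip.get_state();go(.5396,-.2527,.06,100)
```

```text
A c [ 0.5402 -0.2564] diam 0.0653 0.0633
B c [ 0.4888 -0.3711] diam 0.0642 0.0638
S c [ 0.4124 -0.2949] diam 0.0389 0.0381
shift tool mm [ 47.8  82.4 189.3] yaw 100.04 rz 0.04 tilt 0.11
```

View pics/w2c.png

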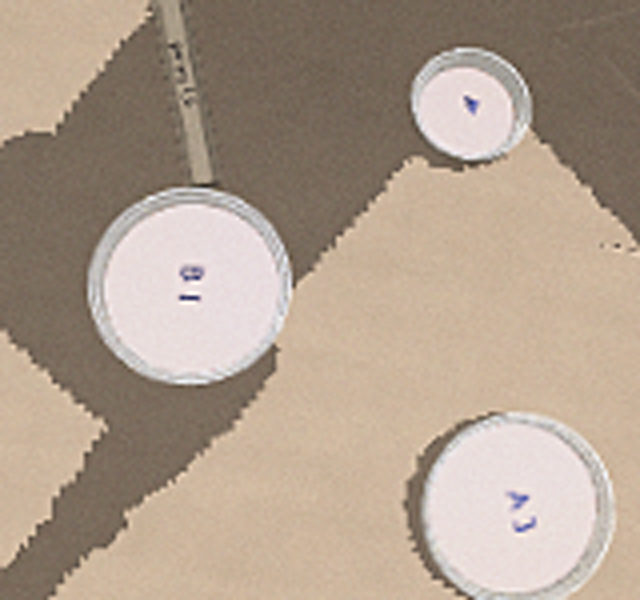

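Confirmed: A and B are about 64 mm across and S about 39 mm, as listed. The rod ends beside B on the tool +x side, clear of fingers that close along y. I'll approach A.

```bash
python3 -m pendant '[{"dx":0.008,"dy":0.0136,"dz":0.0315,"rx":0,"ry":0,"rz":0,"hand":0.085},{"dx":0.008,"dy":0.0136,"dz":0.0315,"rx":0,"ry":0,"rz":0,"hand":0.085},{"dx":0.008,"dy":0.0136,"dz":0.0315,"rx":0,"ry":0,"rz":0,"hand":0.085},{"dx":0.008,"dy":0.0136,"dz":0.0315,"rx":0,"ry":0,"rz":0,"hand":0.085},{"dx":0.008,"dy":0.0136,"dz":0.0315,"rx":0,"ry":0,"rz":0,"hand":0.085},{"dx":0.008,"dy":0.0136,"dz":0.0315,"rx":0,"ry":0,"rz":0,"hand":0.085},{"dx":0,"dy":0,"dz":0.016,"rx":0,"ry":0,"rz":0,"hand":0.085},{"dx":0,"dy":0,"dz":0.016,"rx":0,"ry":0,"rz":0,"hand":0.085},{"dx":0,"dy":0,"dz":0.01,"rx":0,"ry":0,"rz":0,"hand":0.085},{"dx":0,"dy":0,"dz":0,"rx":0,"ry":0,"rz":0,"hand":0.085},{"dx":0,"dy":0,"dz":0,"rx":0,"ry":0,"rz":0,"hand":0.085}]' 25
python3 -c "
from h import *
go(.540,-.2552,-.001,100)
c=cam('wrist');save(c,'pics/w3.png')"
```

```text
clock: 4.13
position: [0.5404, -0.2541, 0.0189]
ee_rot: [0.0, -0.088, 0.996, 0.0]
contact_force: [-1.2, 0.6, 0.5]
width: 0.0849
gripper_force: 0.0
shift tool mm [ 0.6 -1.  19.9] yaw 100.12 rz 0.12 tilt 0.03
```

View pics/w3.png

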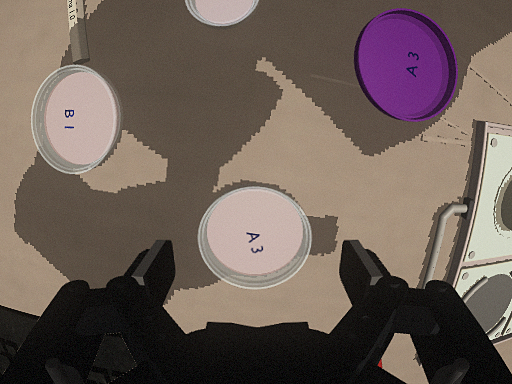

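Dish A sits between the open fingers, centred at (255,238), with clear space on both sides. I'll lower and grip.

```bash
python3 -c "
from h import *
c=load('pics/w3.png');p=px2w(c,255,238,.013);print(p, px2w(c,198,238,.013),px2w(c,312,238,.013));go(p[0],p[1],-.001)
for n in((36+117)/2,): q=px2w(c,77,119,.013);print('B',q)"
python3 -m pendant '[{"dx":0,"dy":-0.0005,"dz":0.01,"rx":0,"ry":0,"rz":0,"hand":0.085},{"dx":0,"dy":-0.0005,"dz":0.01,"rx":0,"ry":0,"rz":0,"hand":0.085},{"dx":0,"dy":0,"dz":0,"rx":0,"ry":0,"rz":0,"hand":0.075},{"dx":0,"dy":0,"dz":0,"rx":0,"ry":0,"rz":0,"hand":0.068},{"dx":0,"dy":0,"dz":0,"rx":0,"ry":0,"rz":0,"hand":0.064},{"dx":0,"dy":0,"dz":0,"rx":0,"ry":0,"rz":0,"hand":0.06},{"dx":0,"dy":0,"dz":0,"rx":0,"ry":0,"rz":0,"hand":0.055},{"dx":0,"dy":0,"dz":0,"rx":0,"ry":0,"rz":0,"hand":0.05},{"dx":0,"dy":0,"dz":0,"rx":0,"ry":0,"rz":0,"hand":0.05},{"dx":0,"dy":0,"dz":0,"rx":0,"ry":0,"rz":0,"hand":0.05}]' 25
```

```text
[ 0.5375588  -0.25579649  0.013     ] [ 0.54350107 -0.28690554  0.013     ] [ 0.53231723 -0.224644    0.013     ]
shift tool mm [ 3.4 -0.3 20.5] yaw 100.09  tilt 0.11
B [ 0.48730096 -0.36582041  0.013     ]
clock: 5.02
position: [0.5403, -0.2565, -0.0011]
ee_rot: [0.0, -0.087, 0.996, -0.0]
contact_force: [-1.5, 0.1, 4.8]
width: 0.0581
gripper_force: 27.0
```

```bash
python3 -m pendant '[{"dx":0,"dy":0,"dz":-0.003,"rx":0,"ry":0,"rz":0,"hand":0.05},{"dx":0,"dy":0,"dz":-0.007,"rx":0,"ry":0,"rz":0,"hand":0.05},{"dx":0,"dy":0,"dz":-0.015,"rx":0,"ry":0,"rz":0,"hand":0.05},{"dx":0,"dy":0,"dz":-0.02,"rx":0,"ry":0,"rz":0,"hand":0.05},{"dx":0,"dy":0,"dz":-0.02,"rx":0,"ry":0,"rz":0,"hand":0.05},{"dx":0,"dy":0,"dz":-0.01,"rx":0,"ry":0,"rz":0,"hand":0.05},{"dx":0,"dy":0,"dz":0,"rx":0,"ry":0,"rz":0,"hand":0.05}]'
python3 -m pendant '[{"dx":-0.005,"dy":0.012,"dz":0,"rx":0,"ry":0,"rz":0,"hand":0.05},{"dx":-0.01,"dy":0.024,"dz":0,"rx":0,"ry":0,"rz":0,"hand":0.05},{"dx":-0.01,"dy":0.024,"dz":0,"rx":0,"ry":0,"rz":0,"hand":0.05},{"dx":-0.01,"dy":0.024,"dz":0,"rx":0,"ry":0,"rz":0,"hand":0.05},{"dx":-0.01,"dy":0.024,"dz":0,"rx":0,"ry":0,"rz":0,"hand":0.05},{"dx":-0.01,"dy":0.024,"dz":0,"rx":0,"ry":0,"rz":0,"hand":0.05},{"dx":-0.01,"dy":0.024,"dz":0,"rx":0,"ry":0,"rz":0,"hand":0.05},{"dx":-0.01,"dy":0.024,"dz":0,"rx":0,"ry":0,"rz":0,"hand":0.05},{"dx":-0.008,"dy":0.022,"dz":0,"rx":0,"ry":0,"rz":0,"hand":0.05},{"dx":0,"dy":0,"dz":0,"rx":0,"ry":0,"rz":0,"hand":0.05},{"dx":0,"dy":0,"dz":0,"rx":0,"ry":0,"rz":0,"hand":0.05}]'
python3 -c "
from h import *
go(.587,-.0425,.005,100)
c=cam('wrist');save(c,'pics/w4.png')"
```

```text
clock: 5.6
position: [0.5417, -0.2573, 0.076]
ee_rot: [0.002, -0.087, 0.996, -0.002]
contact_force: [0.2, -0.4, -0.8]
width: 0.0581
gripper_force: 26.9
clock: 6.52
position: [0.5854, -0.0408, 0.0718]
ee_rot: [-0.002, -0.089, 0.996, 0.001]
contact_force: [-0.4, -0.6, 0.3]
width: 0.0577
gripper_force: 26.9
shift tool mm [-1.5 -2.1 66.8] yaw 100.19 rz 0.19 tilt 0.19
```

View pics/w4.png

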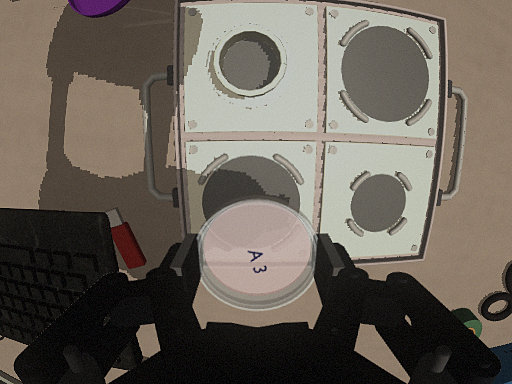

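Dish A is held level above the lower-left nest (visible centre about (252,200)). I'll refine the nest positions from this closer view: the 35 nest at (378,203) and 60A at (385,73).

```bash
cat >> h.py <<'E'
def disc(c,u,v,z=.007,tol=22):
    g=cv2.GaussianBlur(c['f'],(3,3),0).astype(int); m=(abs(g-g[v,u]).max(2)<tol).astype(np.uint8)
    k,l,st,ce=cv2.connectedComponentsWithStats(m,connectivity=4); i=l[v,u]
    cn=max(cv2.findContours((l==i).astype(np.uint8),cv2.RETR_EXTERNAL,cv2.CHAIN_APPROX_NONE)[0],key=cv2.contourArea)
    P=np.array([px2w(c,a,b,z)[:2] for a,b in cv2.convexHull(cn)[:,0]]).astype(np.float32)
    (x,y),r=cv2.minEnclosingCircle(P); return np.array([x,y]),r,st[i]
E
python3 - <<'E'
from h import *
c=load('pics/w4.png')
A,r,st=disc(c,385,73);print('60A',A,r,st)
S,r,st=disc(c,378,203);print('35',S,r,st)
e=A-S; ux=-e/np.hypot(*e); print('pitch',np.hypot(*e),'yaw',np.degrees(np.arctan2(ux[1],ux[0])))
n=np.array([ux[1],-ux[0]]); print('60B pred',S+.1*n,'collar',A+.1*n)
p=S+.1*n
# held dish centre in world at lid height
dz=manip.get_state()['position'][2]+.001
q=px2w(c,257,253,dz+.013);print('held dish',q, px2w(c,199,253,dz+.013),px2w(c,315,253,dz+.013)); print('needed world shift',p-q[:2]); s=manip.get_state()['position'];go(s[0]+p[0]-q[0],s[1]+p[1]-q[1])
for k in range(1): print(px2w(c,216,172,.012),px2w(c,289,167,.012))
E
```

```text
60A [0.46788335 0.03465856] 0.036449894309043884 [ 342   26   87   95 6413]
35 [0.56674618 0.05458149] 0.026040906086564064 [ 351  175   54   57 2417]
pitch 0.10085029275511591 yaw 11.393698142306937
60B pred [ 0.58650113 -0.04344781] collar [ 0.4876383  -0.06337073]
held dish [ 0.58094027 -0.04164872  0.08598594] [ 0.58639174 -0.06957683  0.08598594] [ 0.57633698 -0.01354521  0.08598594]
needed world shift [ 0.00556085 -0.00179908]
shift tool mm [-5.2 -2.7 -0. ] yaw 100.12  tilt 0.16
[ 0.56286869 -0.07388925  0.012     ] [ 0.5503873  -0.02444569  0.012     ]
```

```bash
python3 -m pendant '[{"dx":-0.002,"dy":-0.001,"dz":0.015,"rx":0,"ry":0,"rz":-0.6,"hand":0.05},{"dx":-0.002,"dy":-0.0013,"dz":0.015,"rx":0,"ry":0,"rz":0,"hand":0.05},{"dx":0,"dy":0,"dz":0.015,"rx":0,"ry":0,"rz":0,"hand":0.05},{"dx":0,"dy":0,"dz":0.009,"rx":0,"ry":0,"rz":0,"hand":0.05},{"dx":0,"dy":0,"dz":0.005,"rx":0,"ry":0,"rz":0,"hand":0.05},{"dx":0,"dy":0,"dz":0.003,"rx":0,"ry":0,"rz":0,"hand":0.05},{"dx":0,"dy":0,"dz":0.001,"rx":0,"ry":0,"rz":0,"hand":0.05},{"dx":0,"dy":0,"dz":0.001,"rx":0,"ry":0,"rz":0,"hand":0.05},{"dx":0,"dy":0,"dz":0,"rx":0,"ry":0,"rz":0,"hand":0.05}]'
python3 -c "
from h import *
go(.589,-.0425,.006,100.6)"
```

```text
clock: 7.32
position: [0.5913, -0.0446, 0.0098]
ee_rot: [0.001, -0.093, 0.996, -0.0]
contact_force: [0.6, 0.5, 0.1]
width: 0.0578
gripper_force: 26.9
shift tool mm [1.9 2.5 3.8] yaw 100.62 rz 0.02 tilt 0.06
```

```bash
python3 -m pendant '[{"dx":0.0013,"dy":0.0022,"dz":0.0015,"rx":0,"ry":0,"rz":0,"hand":0.05},{"dx":0,"dy":0,"dz":0.0015,"rx":0,"ry":0,"rz":0,"hand":0.05},{"dx":0,"dy":0,"dz":0.0008,"rx":0,"ry":0,"rz":0,"hand":0.05},{"dx":0,"dy":0,"dz":0,"rx":0,"ry":0,"rz":0,"hand":0.05},{"dx":0,"dy":0,"dz":0,"rx":0,"ry":0,"rz":0,"hand":0.05}]'
```

```text
clock: 7.73
position: [0.5892, -0.0423, 0.0059]
ee_rot: [0.0, -0.093, 0.996, 0.0]
contact_force: [-0.1, 1.6, 3.1]
width: 0.0579
gripper_force: 27.1
```

```bash
python3 -m pendant '[{"dx":0,"dy":0,"dz":0,"rx":0,"ry":0,"rz":0,"hand":0.06},{"dx":0,"dy":0,"dz":0,"rx":0,"ry":0,"rz":0,"hand":0.064},{"dx":0,"dy":0,"dz":0,"rx":0,"ry":0,"rz":0,"hand":0.069},{"dx":0,"dy":0,"dz":0,"rx":0,"ry":0,"rz":0,"hand":0.069},{"dx":0,"dy":0,"dz":-0.005,"rx":0,"ry":0,"rz":0,"hand":0.069},{"dx":0,"dy":0,"dz":-0.015,"rx":0,"ry":0,"rz":0,"hand":0.07},{"dx":0,"dy":0,"dz":-0.03,"rx":0,"ry":0,"rz":0,"hand":0.08},{"dx":0,"dy":0,"dz":-0.03,"rx":0,"ry":0,"rz":0,"hand":0.085},{"dx":0,"dy":0,"dz":0,"rx":0,"ry":0,"rz":0,"hand":0.085}]'
python3 -c "
from h import *
c=cam('wrist');save(c,'pics/w5.png');go(.487,-.369,.08,100)"
```

```text
clock: 8.48
position: [0.5934, -0.0433, 0.0915]
ee_rot: [0.006, -0.093, 0.996, -0.002]
contact_force: [1.9, 0.1, 0.3]
width: 0.085
gripper_force: 0.0
shift tool mm [ 163.4 -301.     8.9] yaw 100.63 rz 0.63 tilt 0.47
```

View pics/w5.png

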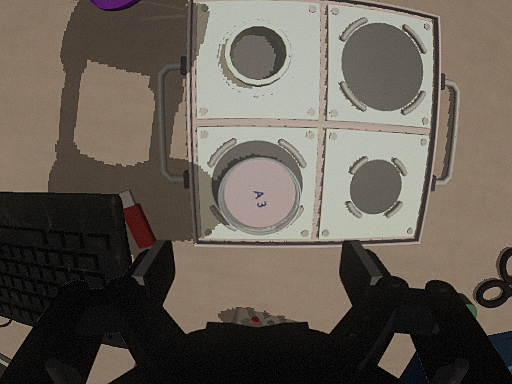

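Run:
```python
from h import *
c=load('pics/w5.png')
cv2.imwrite('pics/w5c.png',cv2.resize(c['f'][115:255,180:340,::-1],(800,700),interpolation=cv2.INTER_CUBIC)[:600+100][:600])
A,r,_=disc(c,385,65);S,r2,_=disc(c,378,187);print(A,r,S,r2);e=S-A;ux=e/np.hypot(*e);n=np.array([ux[1],-ux[0]])
print('60B',S+.1*n,np.degrees(np.arctan2(ux[1],ux[0])))
for z in(.019,.021):
  P=[px2w(c,u,v,z)[:2] for u,v in((218,194),(302,194),(260,151),(260,235))];print('dish',np.mean(P,0),np.hypot(*(P[0]-P[1])),np.hypot(*(P[2]-P[3])))
```

```text
[0.46972299 0.03716528] 0.03891771659255028 [0.56402266 0.05482747] 0.02672373503446579
60B [ 0.58243238 -0.04346333] 10.60850109164953
dish [ 0.58641254 -0.04261973] 0.06370969308617958 0.06683940454733996
dish [ 0.5857871  -0.04275172] 0.06311278055613974 0.06621316894421522
```

View pics/w5c.png

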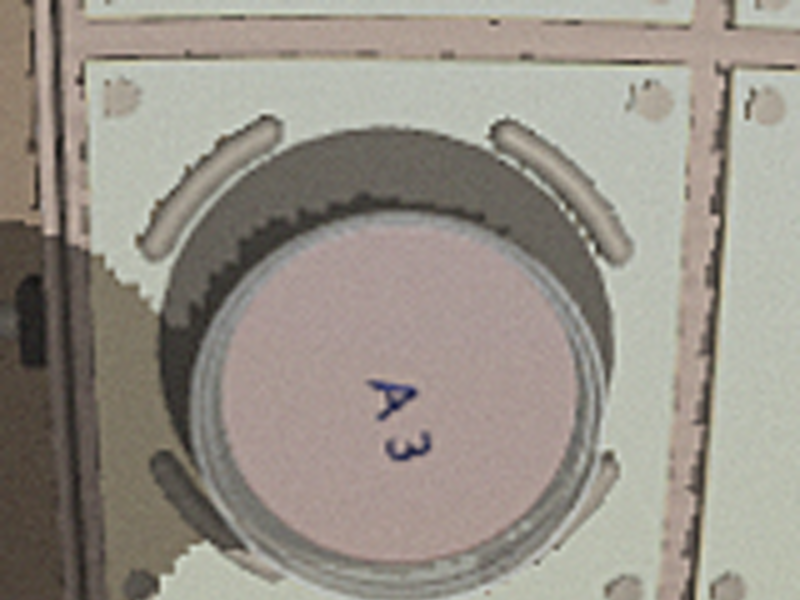

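Dish A is between the bows. It touched down at TCP z 0.0059, against -0.0011 when grasped, and the 7.0 mm difference is exactly the plate-top height, so it is fully down. Now dish B.

```bash
python3 -m pendant '[{"dx":0.0147,"dy":-0.0274,"dz":0.001,"rx":0,"ry":0,"rz":0,"hand":0.085},{"dx":0.0147,"dy":-0.0274,"dz":0.001,"rx":0,"ry":0,"rz":0,"hand":0.085},{"dx":0.0147,"dy":-0.0274,"dz":0.001,"rx":0,"ry":0,"rz":0,"hand":0.085},{"dx":0.0147,"dy":-0.0274,"dz":0.001,"rx":0,"ry":0,"rz":0,"hand":0.085},{"dx":0.0147,"dy":-0.0274,"dz":0.001,"rx":0,"ry":0,"rz":0,"hand":0.085},{"dx":0.0147,"dy":-0.0274,"dz":0.001,"rx":0,"ry":0,"rz":0,"hand":0.085},{"dx":0.0147,"dy":-0.0274,"dz":0.001,"rx":0,"ry":0,"rz":0,"hand":0.085},{"dx":0.0147,"dy":-0.0274,"dz":0.001,"rx":0,"ry":0,"rz":0,"hand":0.085},{"dx":0.0147,"dy":-0.0274,"dz":0.001,"rx":0,"ry":0,"rz":0,"hand":0.085},{"dx":0.0147,"dy":-0.0274,"dz":0.001,"rx":0,"ry":0,"rz":0,"hand":0.085},{"dx":0.0147,"dy":-0.0274,"dz":0.001,"rx":0,"ry":0,"rz":0,"hand":0.085}]'
python3 -m pendant '[{"dx":0,"dy":0,"dz":0.015,"rx":0,"ry":0,"rz":0,"hand":0.085},{"dx":0,"dy":0,"dz":0.015,"rx":0,"ry":0,"rz":0,"hand":0.085},{"dx":0,"dy":0,"dz":0.01,"rx":0,"ry":0,"rz":0,"hand":0.085},{"dx":0,"dy":0,"dz":0,"rx":0,"ry":0,"rz":0,"hand":0.085},{"dx":0,"dy":0,"dz":0,"rx":0,"ry":0,"rz":0,"hand":0.085}]'
python3 -c "
from h import *
c=cam('wrist');save(c,'pics/w6.png');go(.487,-.369,-.001,100)"
```

```text
clock: 9.45
position: [0.4846, -0.3695, 0.0735]
ee_rot: [-0.001, -0.093, 0.996, 0.001]
contact_force: [1.1, -0.2, -0.4]
width: 0.0849
gripper_force: 0.0
clock: 9.87
position: [0.4853, -0.3677, 0.0335]
ee_rot: [-0.001, -0.093, 0.996, 0.001]
contact_force: [-0.4, -0.8, 0.7]
width: 0.0851
gripper_force: 0.0
shift tool mm [-0.8 -1.  35.3] yaw 100.66 rz 0.66 tilt 0.03
```

View pics/w6.png

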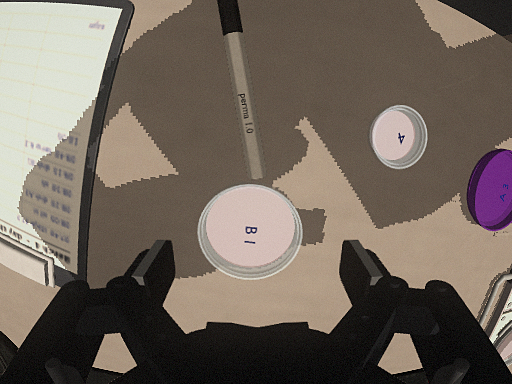

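Dish B is centred at (250,231) between the open fingers, with the pen tip at (257,180) next to it. I've used 12 of 14 pictures, so I'll rely on numbers from here.

```bash
python3 -c "
from h import *
c=load('pics/w6.png')
P=[px2w(c,u,v,.013)[:2] for u,v in((198,231),(302,231),(250,183),(250,280))];p=np.mean(P,0);print(p,np.hypot(*(P[0]-P[1])),np.hypot(*(P[2]-P[3])));go(p[0],p[1],-.001)
P=[px2w(c,u,v,.013)[:2] for u,v in((370,137),(427,137),(399,106),(399,168))];p=np.mean(P,0);print('S',p,np.hypot(*(P[0]-P[1])),np.hypot(*(P[2]-P[3])))"
```

```text
[ 0.48683572 -0.37176161] 0.0626840204161465 0.06452813537428323
shift tool mm [-0.2 -3.7 35.3] yaw 100.66  tilt 0.03
S [ 0.41196022 -0.2957686 ] 0.039389775787814635 0.037217276834195304
```

```bash
python3 -m pendant '[{"dx":0,"dy":-0.002,"dz":0.015,"rx":0,"ry":0,"rz":0,"hand":0.085},{"dx":0,"dy":-0.0015,"dz":0.015,"rx":0,"ry":0,"rz":0,"hand":0.085},{"dx":0,"dy":0,"dz":0.0045,"rx":0,"ry":0,"rz":0,"hand":0.085},{"dx":0,"dy":0,"dz":0,"rx":0,"ry":0,"rz":0,"hand":0.075},{"dx":0,"dy":0,"dz":0,"rx":0,"ry":0,"rz":0,"hand":0.068},{"dx":0,"dy":0,"dz":0,"rx":0,"ry":0,"rz":0,"hand":0.064},{"dx":0,"dy":0,"dz":0,"rx":0,"ry":0,"rz":0,"hand":0.06},{"dx":0,"dy":0,"dz":0,"rx":0,"ry":0,"rz":0,"hand":0.055},{"dx":0,"dy":0,"dz":0,"rx":0,"ry":0,"rz":0,"hand":0.05},{"dx":0,"dy":0,"dz":0,"rx":0,"ry":0,"rz":0,"hand":0.05},{"dx":0,"dy":0,"dz":0,"rx":0,"ry":0,"rz":0,"hand":0.05}]' 25
python3 -m pendant '[{"dx":0,"dy":0,"dz":-0.003,"rx":0,"ry":0,"rz":0,"hand":0.05},{"dx":0,"dy":0,"dz":-0.007,"rx":0,"ry":0,"rz":0,"hand":0.05},{"dx":0,"dy":0,"dz":-0.015,"rx":0,"ry":0,"rz":0,"hand":0.05},{"dx":0,"dy":0,"dz":-0.02,"rx":0,"ry":0,"rz":0,"hand":0.05},{"dx":0,"dy":0,"dz":-0.02,"rx":0,"ry":0,"rz":0,"hand":0.05},{"dx":0,"dy":0,"dz":-0.01,"rx":0,"ry":0,"rz":0,"hand":0.05},{"dx":0,"dy":0,"dz":0,"rx":0,"ry":0,"rz":0,"hand":0.05}]'
python3 -c "
from h import *
go(.470,.0355,.075,100.6)"
```

```text
clock: 10.83
position: [0.4871, -0.3723, 0.0014]
ee_rot: [0.001, -0.093, 0.996, -0.001]
contact_force: [-0.6, 2.2, 5.6]
width: 0.0581
gripper_force: 26.5
clock: 11.42
position: [0.488, -0.3734, 0.0779]
ee_rot: [0.002, -0.093, 0.996, -0.002]
contact_force: [-0.0, -0.8, -0.8]
width: 0.0576
gripper_force: 26.8
shift tool mm [-57.7 405.3   1.2] yaw 100.63 rz 0.03 tilt 0.34
```

```bash
python3 -m pendant '[{"dx":-0.002,"dy":0.015,"dz":0,"rx":0,"ry":0,"rz":0,"hand":0.05},{"dx":-0.0045,"dy":0.03,"dz":0,"rx":0,"ry":0,"rz":0,"hand":0.05},{"dx":-0.0045,"dy":0.03,"dz":0,"rx":0,"ry":0,"rz":0,"hand":0.05},{"dx":-0.0045,"dy":0.03,"dz":0,"rx":0,"ry":0,"rz":0,"hand":0.05},{"dx":-0.0045,"dy":0.03,"dz":0,"rx":0,"ry":0,"rz":0,"hand":0.05},{"dx":-0.0045,"dy":0.03,"dz":0,"rx":0,"ry":0,"rz":0,"hand":0.05},{"dx":-0.0045,"dy":0.03,"dz":0,"rx":0,"ry":0,"rz":0,"hand":0.05},{"dx":-0.0045,"dy":0.03,"dz":0,"rx":0,"ry":0,"rz":0,"hand":0.05}]'
python3 -m pendant '[{"dx":-0.0045,"dy":0.03,"dz":0,"rx":0,"ry":0,"rz":0,"hand":0.05},{"dx":-0.0045,"dy":0.03,"dz":0,"rx":0,"ry":0,"rz":0,"hand":0.05},{"dx":-0.0045,"dy":0.03,"dz":0,"rx":0,"ry":0,"rz":0,"hand":0.05},{"dx":-0.0045,"dy":0.03,"dz":0,"rx":0,"ry":0,"rz":0,"hand":0.05},{"dx":-0.0045,"dy":0.03,"dz":0,"rx":0,"ry":0,"rz":0,"hand":0.05},{"dx":-0.002,"dy":0.03,"dz":0,"rx":0,"ry":0,"rz":0,"hand":0.05},{"dx":0,"dy":0,"dz":0,"rx":0,"ry":0,"rz":0,"hand":0.05},{"dx":0,"dy":0,"dz":0,"rx":0,"ry":0,"rz":0,"hand":0.05},{"dx":0,"dy":0,"dz":0,"rx":0,"ry":0,"rz":0,"hand":0.05}]'
python3 -c "
from h import *
c=cam('wrist');save(c,'pics/w7.png');go(.470,.0355,.0084,100.6)
g=cv2.cvtColor(cv2.cvtColor(c['f'],cv2.COLOR_RGB2BGR),cv2.COLOR_BGR2HSV)
print(c['f'][252,180:330:6].sum(1),c['f'][150:310:6,256].sum(1))"
```

```text
clock: 12.08
position: [0.4759, -0.1418, 0.0735]
ee_rot: [-0.001, -0.092, 0.996, 0.001]
contact_force: [-0.3, 1.0, -0.1]
width: 0.0575
gripper_force: 26.9
clock: 12.83
position: [0.4677, 0.037, 0.0742]
ee_rot: [-0.001, -0.093, 0.996, 0.0]
contact_force: [1.0, -1.0, -0.2]
width: 0.0576
gripper_force: 26.9
shift tool mm [-1.7 -1.3 66. ] yaw 100.63 rz 0.03 tilt 0.08
[154 154  73  76 443 528 526 529 527 513 527 533 374 192 107 540 507 533
 527 526 526 502 248  89  93] [565 574 299 293 291 277 178 182 200 527 483 475 483 461 487 489 487 319
 247 527 546 537 541 532 385 318 307]
```

```bash
python3 -c "
from h import *
c=load('pics/w7.png');d=load('pics/w4.png')
for k in(c,d):
  f=k['f'].astype(int)
  for col in(245,257,275): print(col,[int(x) for x in f[195:320:2,col].sum(1)])
A=disc(c,260,190,tol=25);print(A)
"
```

```text
245 [173, 202, 196, 348, 458, 526, 465, 481, 485, 480, 483, 477, 481, 481, 475, 483, 470, 484, 472, 482, 479, 470, 482, 466, 480, 476, 500, 527, 539, 515, 526, 535, 521, 527, 512, 470, 521, 530, 520, 514, 541, 523, 520, 519, 523, 534, 527, 515, 458, 392, 379, 385, 331, 325, 393, 342, 508, 258, 261, 270, 280, 267, 262]
257 [175, 207, 269, 437, 507, 491, 478, 457, 474, 484, 493, 491, 473, 490, 485, 480, 497, 472, 485, 483, 488, 477, 490, 500, 480, 493, 493, 547, 173, 541, 450, 117, 551, 524, 532, 483, 408, 422, 527, 529, 512, 523, 521, 535, 529, 518, 536, 528, 492, 404, 382, 390, 358, 332, 350, 351, 386, 439, 259, 274, 280, 265, 265]
275 [196, 186, 215, 214, 446, 493, 513, 477, 482, 469, 467, 478, 470, 474, 481, 487, 504, 507, 504, 490, 485, 485, 508, 495, 498, 505, 512, 479, 494, 535, 537, 530, 519, 518, 539, 474, 503, 531, 522, 538, 532, 525, 525, 529, 533, 525, 514, 502, 370, 408, 446, 348, 316, 408, 314, 467, 270, 268, 269, 261, 252, 276, 260]
245 [177, 223, 212, 403, 500, 510, 478, 484, 483, 485, 486, 486, 474, 488, 496, 487, 488, 472, 476, 486, 486, 474, 479, 487, 481, 486, 499, 
[... 227 characters left out ...]
2, 484, 480, 484, 469, 483, 477, 476, 490, 477, 489, 477, 493, 492, 505, 497, 497, 496, 499, 544, 492, 154, 518, 193, 544, 534, 480, 478, 527, 551, 312, 505, 498, 506, 506, 511, 514, 503, 498, 510, 508, 465, 422, 419, 421, 339, 340, 424, 367, 512, 418, 389, 390, 378, 379]
275 [219, 201, 224, 299, 453, 517, 496, 476, 496, 488, 473, 486, 478, 477, 486, 472, 475, 491, 502, 517, 489, 495, 489, 491, 544, 497, 518, 530, 521, 545, 536, 527, 524, 519, 477, 486, 530, 513, 503, 511, 508, 514, 500, 502, 523, 508, 511, 498, 420, 423, 417, 417, 332, 332, 423, 375, 540, 365, 397, 387, 385, 382, 392]
(array([0.46704739, 0.02900922]), 0.030989907681941986, array([ 207,  168,   82,   50, 1831], dtype=int32))
```

```bash
python3 -m pendant '[{"dx":-0.0015,"dy":-0.0005,"dz":0.015,"rx":0,"ry":0,"rz":0,"hand":0.05},{"dx":-0.0015,"dy":-0.0005,"dz":0.015,"rx":0,"ry":0,"rz":0,"hand":0.05},{"dx":0,"dy":0,"dz":0.015,"rx":0,"ry":0,"rz":0,"hand":0.05},{"dx":0,"dy":0,"dz":0.008,"rx":0,"ry":0,"rz":0,"hand":0.05},{"dx":0,"dy":0,"dz":0.004,"rx":0,"ry":0,"rz":0,"hand":0.05},{"dx":0,"dy":0,"dz":0.001,"rx":0,"ry":0,"rz":0,"hand":0.05},{"dx":0,"dy":0,"dz":0,"rx":0,"ry":0,"rz":0,"hand":0.05},{"dx":0,"dy":0,"dz":0,"rx":0,"ry":0,"rz":0,"hand":0.05},{"dx":0,"dy":0,"dz":0,"rx":0,"ry":0,"rz":0,"hand":0.05}]'
python3 -c "
from h import *
go(.4716,.0362,.0084,100.6)"
```

```text
clock: 13.63
position: [0.4726, 0.0362, 0.0177]
ee_rot: [0.001, -0.093, 0.996, -0.0]
contact_force: [-0.8, -0.9, -0.7]
width: 0.0575
gripper_force: 26.9
shift tool mm [1.  0.2 9.3] yaw 100.62 rz 0.02 tilt 0.09
```

```bash
python3 -m pendant '[{"dx":0.0005,"dy":0,"dz":0.003,"rx":0,"ry":0,"rz":0,"hand":0.05},{"dx":0.0005,"dy":0,"dz":0.003,"rx":0,"ry":0,"rz":0,"hand":0.05},{"dx":0,"dy":0,"dz":0.002,"rx":0,"ry":0,"rz":0,"hand":0.05},{"dx":0,"dy":0,"dz":0.001,"rx":0,"ry":0,"rz":0,"hand":0.05},{"dx":0,"dy":0,"dz":0.0003,"rx":0,"ry":0,"rz":0,"hand":0.05},{"dx":0,"dy":0,"dz":0,"rx":0,"ry":0,"rz":0,"hand":0.05},{"dx":0,"dy":0,"dz":0,"rx":0,"ry":0,"rz":0,"hand":0.05}]'
```

```text
clock: 14.22
position: [0.4707, 0.0362, 0.0083]
ee_rot: [-0.0, -0.093, 0.996, 0.0]
contact_force: [-3.2, -0.4, 7.5]
width: 0.0574
gripper_force: 27.6
```

```bash
python3 -c "
from h import *
c=cam('wrist');save(c,'pics/w8.png');d=load('pics/w7.png')
for k in(d,c):
  f=k['f'].astype(int)
  print([int(x) for x in f[195:215,257].sum(1)],[int(x) for x in f[295:315,257].sum(1)])
a,b=[cv2.cvtColor(k['f'],cv2.COLOR_RGB2GRAY)[215:285,215:300].astype(np.float32) for k in(d,c)]
print(cv2.phaseCorrelate(a,b,cv2.createHanningWindow((85,70),cv2.CV_32F)))"
```

```text
[175, 207, 207, 195, 269, 355, 437, 467, 507, 517, 491, 488, 478, 470, 457, 473, 474, 475, 484, 483] [382, 366, 390, 388, 358, 324, 332, 320, 350, 406, 351, 322, 386, 512, 439, 254, 259, 271, 274, 251]
[193, 204, 216, 202, 284, 388, 419, 474, 507, 519, 487, 465, 476, 471, 476, 472, 464, 475, 471, 485] [318, 451, 473, 471, 447, 379, 369, 373, 380, 451, 435, 420, 438, 589, 521, 476, 520, 346, 186, 187]
((0.06824893060310444, 0.0026769399855766096), 0.9183525775685722)
```

No slip in the grip, and the drop equals the plate height, so I'll release.

```bash
python3 -m pendant '[{"dx":0,"dy":0,"dz":0,"rx":0,"ry":0,"rz":0,"hand":0.06},{"dx":0,"dy":0,"dz":0,"rx":0,"ry":0,"rz":0,"hand":0.064},{"dx":0,"dy":0,"dz":0,"rx":0,"ry":0,"rz":0,"hand":0.069},{"dx":0,"dy":0,"dz":0,"rx":0,"ry":0,"rz":0,"hand":0.069},{"dx":0,"dy":0,"dz":-0.005,"rx":0,"ry":0,"rz":0,"hand":0.069},{"dx":0,"dy":0,"dz":-0.015,"rx":0,"ry":0,"rz":0,"hand":0.07},{"dx":0,"dy":0,"dz":-0.03,"rx":0,"ry":0,"rz":0,"hand":0.075},{"dx":0,"dy":0,"dz":-0.03,"rx":0,"ry":0,"rz":0,"hand":0.075},{"dx":0,"dy":0,"dz":0,"rx":0,"ry":0,"rz":0,"hand":0.07},{"dx":0,"dy":0,"dz":0,"rx":0,"ry":0,"rz":0,"hand":0.07}]'
python3 -c "
from h import *
c=cam('wrist');save(c,'pics/w9.png');go(.412,-.2955,.08,100.6)"
```

```text
clock: 15.1
position: [0.4725, 0.0361, 0.0895]
ee_rot: [0.002, -0.093, 0.996, -0.0]
contact_force: [-0.4, 0.5, -0.0]
width: 0.07
gripper_force: 0.0
shift tool mm [ 119.2 -315.     8.1] yaw 100.63 rz 0.03 tilt 0.07
```

```bash
python3 -m pendant '[{"dx":0.0099,"dy":-0.0263,"dz":0.001,"rx":0,"ry":0,"rz":0,"hand":0.07},{"dx":0.0099,"dy":-0.0263,"dz":0.001,"rx":0,"ry":0,"rz":0,"hand":0.07},{"dx":0.0099,"dy":-0.0263,"dz":0.001,"rx":0,"ry":0,"rz":0,"hand":0.07},{"dx":0.0099,"dy":-0.0263,"dz":0.001,"rx":0,"ry":0,"rz":0,"hand":0.07},{"dx":0.0099,"dy":-0.0263,"dz":0.001,"rx":0,"ry":0,"rz":0,"hand":0.07},{"dx":0.0099,"dy":-0.0263,"dz":0.001,"rx":0,"ry":0,"rz":0,"hand":0.07},{"dx":0.0099,"dy":-0.0263,"dz":0.001,"rx":0,"ry":0,"rz":0,"hand":0.07},{"dx":0.0099,"dy":-0.0263,"dz":0.001,"rx":0,"ry":0,"rz":0,"hand":0.07},{"dx":0.0099,"dy":-0.0263,"dz":0.001,"rx":0,"ry":0,"rz":0,"hand":0.07},{"dx":0.0099,"dy":-0.0263,"dz":0.001,"rx":0,"ry":0,"rz":0,"hand":0.07},{"dx":0.0099,"dy":-0.0263,"dz":0.001,"rx":0,"ry":0,"rz":0,"hand":0.07},{"dx":0.0099,"dy":-0.0263,"dz":0.001,"rx":0,"ry":0,"rz":0,"hand":0.07}]'
python3 -m pendant '[{"dx":0,"dy":0,"dz":0.015,"rx":0,"ry":0,"rz":0,"hand":0.07},{"dx":0,"dy":0,"dz":0.015,"rx":0,"ry":0,"rz":0,"hand":0.07},{"dx":0,"dy":0,"dz":0.012,"rx":0,"ry":0,"rz":0,"hand":0.07},{"dx":0,"dy":0,"dz":0,"rx":0,"ry":0,"rz":0,"hand":0.07},{"dx":0,"dy":0,"dz":0,"rx":0,"ry":0,"rz":0,"hand":0.07},{"dx":0,"dy":0,"dz":0,"rx":0,"ry":0,"rz":0,"hand":0.07}]'
python3 -c "
from h import *
c=cam('wrist');save(c,'pics/w10.png');go(.412,-.2955,.004,100.6)
f=c['f'].astype(int);u,v=w2px(c,[.412,-.2955,.013]).round().astype(int);print(u,v,f[v,u])
print(list(zip(range(u-44,u+45,2),f[v,u-44:u+45:2].sum(1).tolist())));print(list(zip(range(v-44,v+45,2),f[v-44:v+45:2,u].sum(1).tolist())))
"
```

```text
clock: 16.15
position: [0.4109, -0.2963, 0.0739]
ee_rot: [-0.001, -0.092, 0.996, 0.002]
contact_force: [0.1, 0.4, -0.2]
width: 0.07
gripper_force: 0.0
clock: 16.65
position: [0.4123, -0.2957, 0.0334]
ee_rot: [-0.0, -0.093, 0.996, 0.0]
contact_force: [-0.5, 0.3, -0.3]
width: 0.07
gripper_force: 0.0
shift tool mm [ 0.6  0.6 29.8] yaw 100.64 rz 0.04 tilt 0.01
258 232 [112 109 140]
[(214, 313), (216, 324), (218, 323), (220, 336), (222, 322), (224, 318), (226, 491), (228, 605), (230, 599), (232, 511), (234, 497), (236, 697), (238, 667), (240, 665), (242, 676), (244, 672), (246, 676), (248, 669), (250, 668), (252, 667), (254, 621), (256, 129), (258, 361), (260, 200), (262, 678), (264, 673), (266, 668), (268, 676), (270, 674), (272, 671), (274, 675), (276, 672), (278, 671), (280, 681), (282, 517), (284, 493), (286, 655), (288, 483), (290, 603), (292, 322), (294, 322), (296, 309), (298, 327), (300, 318), (302, 315)]
[(188, 571), (190, 564), (192, 567), (194, 403), (196, 317), (198, 329), (200, 419), (202, 656), (204, 706), (206, 667), (208, 674), (210, 675), (212, 680), (214, 672), (216, 668), (218, 666), (220, 677), (222, 669), (224, 678), (226, 674), (228, 681), (230, 749), (232, 361), (234, 345), (236, 151), (238, 523), (240, 673), (242, 673), (244, 663), (246, 655), (248, 514), (250, 513), (252, 558), (254, 571), (256, 544), (258, 717), (260, 558), (262, 555), (264, 553), (266, 543), (268, 549), (270, 551), (272, 573), (274, 561), (276, 555)]
```

```bash
python3 -c "
from h import *
c=load('pics/w10.png');P=[px2w(c,u,v,.013)[:2] for u,v in((225,230),(291,230),(258,201),(258,259))];p=np.mean(P,0);print(p,np.hypot(*(P[0]-P[1])),np.hypot(*(P[2]-P[3])));go(p[0],p[1],.004)"
python3 -m pendant '[{"dx":0.001,"dy":0,"dz":0.015,"rx":0,"ry":0,"rz":0,"hand":0.07},{"dx":0.001,"dy":0,"dz":0.01,"rx":0,"ry":0,"rz":0,"hand":0.065},{"dx":0,"dy":0,"dz":0.004,"rx":0,"ry":0,"rz":0,"hand":0.06},{"dx":0,"dy":0,"dz":0,"rx":0,"ry":0,"rz":0,"hand":0.05},{"dx":0,"dy":0,"dz":0,"rx":0,"ry":0,"rz":0,"hand":0.044},{"dx":0,"dy":0,"dz":0,"rx":0,"ry":0,"rz":0,"hand":0.04},{"dx":0,"dy":0,"dz":0,"rx":0,"ry":0,"rz":0,"hand":0.036},{"dx":0,"dy":0,"dz":0,"rx":0,"ry":0,"rz":0,"hand":0.03},{"dx":0,"dy":0,"dz":0,"rx":0,"ry":0,"rz":0,"hand":0.026},{"dx":0,"dy":0,"dz":0,"rx":0,"ry":0,"rz":0,"hand":0.026},{"dx":0,"dy":0,"dz":0,"rx":0,"ry":0,"rz":0,"hand":0.026}]' 25
```

```text
[ 0.41123543 -0.29534764] 0.03943385171566313 0.038044470019794795
shift tool mm [ 1.3  0.9 29.8] yaw 100.64  tilt 0.01
clock: 17.62
position: [0.411, -0.2967, 0.0055]
ee_rot: [0.001, -0.093, 0.996, -0.001]
contact_force: [-0.5, 0.6, 6.1]
width: 0.0328
gripper_force: 24.7
```

```bash
python3 -m pendant '[{"dx":0,"dy":0,"dz":-0.003,"rx":0,"ry":0,"rz":0,"hand":0.026},{"dx":0,"dy":0,"dz":-0.007,"rx":0,"ry":0,"rz":0,"hand":0.026},{"dx":0,"dy":0,"dz":-0.015,"rx":0,"ry":0,"rz":0,"hand":0.026},{"dx":0,"dy":0,"dz":-0.02,"rx":0,"ry":0,"rz":0,"hand":0.026},{"dx":0,"dy":0,"dz":-0.02,"rx":0,"ry":0,"rz":0,"hand":0.026},{"dx":-0.009,"dy":0.013,"dz":-0.007,"rx":0,"ry":0,"rz":0,"hand":0.026},{"dx":-0.018,"dy":0.026,"dz":0,"rx":0,"ry":0,"rz":0,"hand":0.026},{"dx":-0.018,"dy":0.026,"dz":0,"rx":0,"ry":0,"rz":0,"hand":0.026},{"dx":-0.018,"dy":0.026,"dz":0,"rx":0,"ry":0,"rz":0,"hand":0.026}]'
python3 -m pendant '[{"dx":-0.018,"dy":0.026,"dz":0,"rx":0,"ry":0,"rz":0,"hand":0.026},{"dx":-0.018,"dy":0.026,"dz":0,"rx":0,"ry":0,"rz":0,"hand":0.026},{"dx":-0.018,"dy":0.026,"dz":0,"rx":0,"ry":0,"rz":0,"hand":0.026},{"dx":-0.018,"dy":0.026,"dz":0,"rx":0,"ry":0,"rz":0,"hand":0.026},{"dx":-0.018,"dy":0.026,"dz":0,"rx":0,"ry":0,"rz":0,"hand":0.026},{"dx":-0.018,"dy":0.026,"dz":0,"rx":0,"ry":0,"rz":0,"hand":0.026},{"dx":-0.018,"dy":0.026,"dz":0,"rx":0,"ry":0,"rz":0,"hand":0.026},{"dx":-0.018,"dy":0.026,"dz":0,"rx":0,"ry":0,"rz":0,"hand":0.026},{"dx":-0.009,"dy":0.015,"dz":0,"rx":0,"ry":0,"rz":0,"hand":0.026},{"dx":0,"dy":0,"dz":0,"rx":0,"ry":0,"rz":0,"hand":0.026},{"dx":0,"dy":0,"dz":0,"rx":0,"ry":0,"rz":0,"hand":0.026},{"dx":0,"dy":0,"dz":0,"rx":0,"ry":0,"rz":0,"hand":0.026}]'
python3 -c "
from h import *
c=cam('wrist');save(c,'pics/w11.png');go(.567,.0548,.0125,100.6)
f=c['f'].astype(int);p=manip.get_state()['position'];u,v=w2px(c,p+[-.001,0,.008]).round().astype(int);print(u,v)
print(list(zip(range(u-44,u+45,2),f[v,u-44:u+45:2].sum(1).tolist())));print(list(zip(range(v-60,v+45,2),f[v-60:v+45:2,u].sum(1).tolist())))"
```

```text
clock: 18.37
position: [0.456, -0.1945, 0.0774]
ee_rot: [0.0, -0.092, 0.996, -0.0]
contact_force: [-0.1, -0.7, -1.0]
width: 0.0326
gripper_force: 24.9
clock: 19.37
position: [0.5642, 0.0516, 0.0767]
ee_rot: [-0.0, -0.093, 0.996, -0.0]
contact_force: [-0.1, -1.0, 0.0]
width: 0.0328
gripper_force: 24.9
shift tool mm [-3.5  3.  64.2] yaw 100.59 rz -0.01 tilt 0.05
257 253
[(213, 125), (215, 126), (217, 46), (219, 74), (221, 70), (223, 79), (225, 229), (227, 491), (229, 408), (231, 509), (233, 506), (235, 510), (237, 510), (239, 505), (241, 496), (243, 518), (245, 514), (247, 510), (249, 505), (251, 529), (253, 169), (255, 481), (257, 529), (259, 523), (261, 506), (263, 508), (265, 508), (267, 509), (269, 514), (271, 506), (273, 513), (275, 509), (277, 504), (279, 504), (281, 521), (283, 527), (285, 438), (287, 425), (289, 191), (291, 71), (293, 92), (295, 88), (297, 68), (299, 131), (301, 133)]
[(193, 149), (195, 162), (197, 159), (199, 175), (201, 169), (203, 158), (205, 162), (207, 176), (209, 164), (211, 172), (213, 152), (215, 162), (217, 185), (219, 286), (221, 263), (223, 478), (225, 496), (227, 475), (229, 479), (231, 463), (233, 476), (235, 474), (237, 517), (239, 502), (241, 512), (243, 504), (245, 495), (247, 504), (249, 502), (251, 520), (253, 529), (255, 339), (257, 469), (259, 441), (261, 51), (263, 314), (265, 454), (267, 469), (269, 505), (271, 418), (273, 380), (275, 393), (277, 390), (279, 327), (281, 377), (283, 339), (285, 454), (287, 422), (289, 365), (291, 376), (293, 369), (295, 367), (297, 375)]
```

View pics/w11.png

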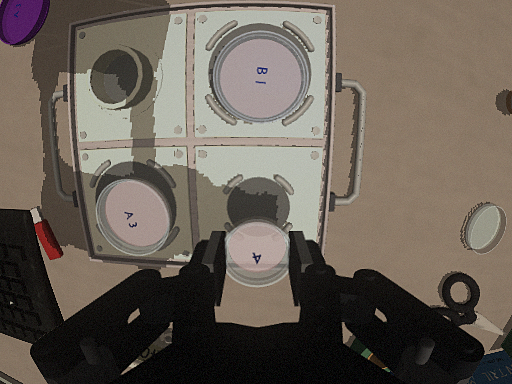

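Dish A sits in its nest at (134,213), B in its nest at (262,72), and the small dish is held level above the 35 nest, whose upper edge is at about row 177. I'll compare the predicted nest outline with this view.

```bash
python3 -c "
from h import *
c=load('pics/w11.png');p=np.array([.566,.0546,.007]);f=c['f'].astype(int)
a=np.radians(10.6);ux=np.array([np.cos(a),np.sin(a),0]);uy=np.array([-ux[1],ux[0],0])
for d in(-ux,uy,-uy): print(w2px(c,p+.0252*d).round(1))
print(list(zip(range(164,200,2),f[164:200:2,258].sum(1).tolist())));print(list(zip(range(212,304,2),f[205,212:304:2].sum(1).tolist())))
zt=.0767-.0055+.0125
P=[px2w(c,u,v,zt)[:2] for u,v in((225.5,252),(289,252),(257,219),(257,286))];q=np.mean(P,0);print('held',q,np.hypot(*(P[0]-P[1])),np.hypot(*(P[2]-P[3])))
# A check: dish vs nest
"
```

```text
[260.7 175.6]
[293.8 208.1]
[227.3 208. ]
[(164, 543), (166, 554), (168, 546), (170, 548), (172, 543), (174, 555), (176, 515), (178, 262), (180, 284), (182, 287), (184, 278), (186, 294), (188, 277), (190, 266), (192, 187), (194, 272), (196, 169), (198, 177)]
[(212, 338), (214, 336), (216, 337), (218, 321), (220, 332), (222, 331), (224, 336), (226, 317), (228, 149), (230, 159), (232, 167), (234, 166), (236, 163), (238, 167), (240, 172), (242, 158), (244, 155), (246, 149), (248, 165), (250, 162), (252, 164), (254, 173), (256, 150), (258, 151), (260, 159), (262, 159), (264, 170), (266, 166), (268, 163), (270, 166), (272, 159), (274, 180), (276, 193), (278, 267), (280, 272), (282, 275), (284, 284), (286, 278), (288, 248), (290, 551), (292, 542), (294, 548), (296, 548), (298, 542), (300, 545), (302, 552)]
held [0.56379307 0.05149643] 0.03255015871816968 0.039435919349251586
```

```bash
python3 -m pendant '[{"dx":-0.0012,"dy":0.0006,"dz":0.015,"rx":0,"ry":0,"rz":0,"hand":0.026},{"dx":-0.0012,"dy":0.0006,"dz":0.015,"rx":0,"ry":0,"rz":0,"hand":0.026},{"dx":0,"dy":0,"dz":0.015,"rx":0,"ry":0,"rz":0,"hand":0.026},{"dx":0,"dy":0,"dz":0.008,"rx":0,"ry":0,"rz":0,"hand":0.026},{"dx":0,"dy":0,"dz":0.003,"rx":0,"ry":0,"rz":0,"hand":0.026},{"dx":0,"dy":0,"dz":0,"rx":0,"ry":0,"rz":0,"hand":0.026},{"dx":0,"dy":0,"dz":0,"rx":0,"ry":0,"rz":0,"hand":0.026},{"dx":0,"dy":0,"dz":0,"rx":0,"ry":0,"rz":0,"hand":0.026}]'
python3 -c "
from h import *
go(.5664,.053,.0125,100.6)"
```

```text
clock: 20.08
position: [0.5677, 0.0535, 0.0215]
ee_rot: [0.001, -0.092, 0.996, -0.0]
contact_force: [0.4, 0.5, -0.4]
width: 0.0333
gripper_force: 24.9
shift tool mm [ 1.3 -0.2  9. ] yaw 100.61 rz 0.01 tilt 0.1
```

```bash
python3 -m pendant '[{"dx":0.0005,"dy":0,"dz":0.003,"rx":0,"ry":0,"rz":0,"hand":0.026},{"dx":0.0005,"dy":0,"dz":0.003,"rx":0,"ry":0,"rz":0,"hand":0.026},{"dx":0,"dy":0,"dz":0.002,"rx":0,"ry":0,"rz":0,"hand":0.026},{"dx":0,"dy":0,"dz":0.0009,"rx":0,"ry":0,"rz":0,"hand":0.026},{"dx":0,"dy":0,"dz":0,"rx":0,"ry":0,"rz":0,"hand":0.026},{"dx":0,"dy":0,"dz":0,"rx":0,"ry":0,"rz":0,"hand":0.026},{"dx":0,"dy":0,"dz":0,"rx":0,"ry":0,"rz":0,"hand":0.026}]'
```

```text
clock: 20.67
position: [0.5659, 0.0536, 0.0126]
ee_rot: [0.0, -0.093, 0.996, -0.0]
contact_force: [-1.4, -0.4, 6.5]
width: 0.0329
gripper_force: 25.5
```

```bash
python3 -m pendant '[{"dx":0,"dy":0,"dz":0,"rx":0,"ry":0,"rz":0,"hand":0.036},{"dx":0,"dy":0,"dz":0,"rx":0,"ry":0,"rz":0,"hand":0.04},{"dx":0,"dy":0,"dz":0,"rx":0,"ry":0,"rz":0,"hand":0.046},{"dx":0,"dy":0,"dz":0,"rx":0,"ry":0,"rz":0,"hand":0.046},{"dx":0,"dy":0,"dz":-0.005,"rx":0,"ry":0,"rz":0,"hand":0.046},{"dx":0,"dy":0,"dz":-0.015,"rx":0,"ry":0,"rz":0,"hand":0.046},{"dx":0,"dy":0,"dz":-0.03,"rx":0,"ry":0,"rz":0,"hand":0.06},{"dx":0,"dy":0,"dz":-0.04,"rx":0,"ry":0,"rz":0,"hand":0.06},{"dx":0,"dy":0,"dz":-0.03,"rx":0,"ry":0,"rz":0,"hand":0.06}]'
python3 -c "
from h import *
c=cam('wrist');save(c,'pics/w12.png')"
python3 -m pendant '[{"dx":0.011,"dy":0.027,"dz":0,"rx":0,"ry":0,"rz":0,"hand":0.07},{"dx":0.011,"dy":0.027,"dz":0,"rx":0,"ry":0,"rz":0,"hand":0.07},{"dx":0.011,"dy":0.027,"dz":0,"rx":0,"ry":0,"rz":0,"hand":0.07},{"dx":0.011,"dy":0.027,"dz":0,"rx":0,"ry":0,"rz":0,"hand":0.07},{"dx":0.011,"dy":0.027,"dz":0,"rx":0,"ry":0,"rz":0,"hand":0.07},{"dx":0.011,"dy":0.027,"dz":0,"rx":0,"ry":0,"rz":0,"hand":0.07},{"dx":0.011,"dy":0.027,"dz":0,"rx":0,"ry":0,"rz":0,"hand":0.07},{"dx":0.011,"dy":0.027,"dz":0,"rx":0,"ry":0,"rz":0,"hand":0.07},{"dx":0.011,"dy":0.027,"dz":0,"rx":0,"ry":0,"rz":0,"hand":0.07},{"dx":0,"dy":0,"dz":0,"rx":0,"ry":0,"rz":0,"hand":0.07},{"dx":0,"dy":0,"dz":0,"rx":0,"ry":0,"rz":0,"hand":0.07},{"dx":0,"dy":0,"dz":0,"rx":0,"ry":0,"rz":0,"hand":0.07}]'
python3 -c "
from h import *
c=cam('wrist');save(c,'pics/w13.png');go(.424,.274,.028,100.6)
f=c['f'].astype(int);u,v=w2px(c,[.424,.274,.055]).round().astype(int);print(u,v)
for r in range(v-30,v+31,5): print(r,f[r,u-50:u+51:4].sum(1).tolist())
print('cols',u-50)"
```

```text
clock: 21.42
position: [0.5664, 0.0535, 0.1342]
ee_rot: [0.001, -0.093, 0.996, -0.0]
contact_force: [1.1, -0.0, -0.5]
width: 0.0602
gripper_force: 0.0
clock: 22.47
position: [0.4241, 0.274, 0.1319]
ee_rot: [0.0, -0.093, 0.996, -0.0]
contact_force: [-0.1, 1.0, 0.0]
width: 0.0702
gripper_force: 0.0
shift tool mm [  0.4   0.5 103.9] yaw 100.61 rz 0.01 tilt 0.04
257 202
172 [191, 318, 344, 407, 306, 289, 412, 397, 414, 301, 218, 215, 199, 213, 245, 305, 397, 413, 400, 408, 416, 406, 395, 407, 407, 389]
177 [234, 203, 213, 208, 222, 214, 255, 324, 235, 220, 218, 210, 239, 212, 271, 269, 332, 396, 410, 400, 406, 413, 410, 409, 407, 409]
182 [224, 227, 223, 221, 214, 229, 220, 231, 219, 226, 243, 211, 200, 216, 213, 228, 220, 412, 408, 410, 408, 412, 395, 410, 417, 383]
187 [225, 217, 232, 220, 226, 230, 223, 235, 220, 244, 176, 203, 184, 197, 214, 272, 288, 411, 402, 413, 404, 392, 392, 404, 421, 414]
192 [221, 215, 229, 220, 214, 218, 221, 228, 223, 240, 188, 249, 339, 344, 412, 213, 211, 414, 415, 415, 423, 402, 413, 413, 415, 418]
197 [212, 224, 212, 208, 232, 234, 223, 215, 215, 235, 1
[... 332 characters left out ...]
, 404, 415, 409]
212 [404, 409, 397, 398, 397, 405, 402, 398, 417, 406, 400, 399, 405, 417, 416, 406, 410, 407, 402, 406, 409, 418, 421, 403, 410, 415]
217 [395, 393, 389, 388, 407, 394, 402, 394, 407, 392, 402, 416, 404, 403, 411, 408, 419, 420, 393, 400, 419, 415, 424, 406, 407, 402]
222 [416, 406, 402, 413, 396, 392, 397, 400, 409, 408, 398, 390, 402, 416, 407, 403, 409, 409, 407, 413, 417, 404, 419, 394, 407, 420]
227 [404, 383, 394, 413, 403, 404, 381, 423, 389, 420, 414, 409, 404, 413, 388, 394, 394, 394, 413, 410, 409, 415, 404, 404, 406, 403]
232 [409, 395, 415, 400, 402, 408, 404, 413, 424, 406, 416, 406, 415, 409, 400, 397, 395, 403, 408, 406, 408, 406, 397, 404, 421, 397]
cols 207
```

```bash
python3 -c "
import cv2,numpy as np
a=cv2.imread('pics/w12.png')[40:340,60:360];b=cv2.imread('pics/w13.png')[150:250,207:307]
cv2.imwrite('pics/m1.png',np.hstack([cv2.resize(a,(400,400),interpolation=cv2.INTER_CUBIC),cv2.resize(b,(400,400),interpolation=cv2.INTER_CUBIC)]))"
```

```text
(no output)
```

View pics/m1.png

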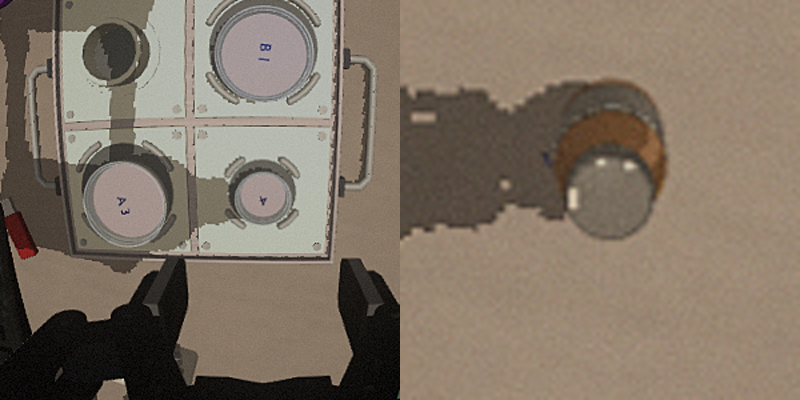

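Left half: all three dishes sit in their nests, with the bows visible around them. Right half: the bottle cap top is at crop (611,197), which is w13 pixel (259.8,199.2), about 22 px across, and the bottle is upright.

```bash
python3 -c "
from h import *
c=load('pics/w13.png');p=px2w(c,259.8,199.2,.055);print(p,px2w(c,248.8,199.2,.055),px2w(c,270.8,199.2,.055), px2w(c,259.8,188.5,.055),px2w(c,259.8,210,.055));go(p[0],p[1],.027)
b=px2w(c,207+(609-400)/4,150+82/4,0);print('near bottom edge of base',b)
print(px2w(c,207+153/4+0,150+155/4,.04),px2w(c,207+267/4,150+155/4,.04))"
```

```text
[0.42145663 0.27559081 0.055     ] [0.42303873 0.26723437 0.055     ] [0.41987884 0.28395411 0.055     ] [0.41300745 0.27396872 0.055     ] [0.43018797 0.27726914 0.055     ]
shift tool mm [  2.6   2.5 104.9] yaw 100.61  tilt 0.04
near bottom edge of base [0.41116887 0.27359634 0.        ]
[0.41962226 0.26326179 0.04      ] [0.41528814 0.28616757 0.04      ]
```

```bash
python3 -m pendant '[{"dx":0.0011,"dy":0.0012,"dz":0.02,"rx":0,"ry":0,"rz":0,"hand":0.07},{"dx":0.0011,"dy":0.0012,"dz":0.025,"rx":0,"ry":0,"rz":0,"hand":0.07},{"dx":0,"dy":0,"dz":0.025,"rx":0,"ry":0,"rz":0,"hand":0.07},{"dx":0,"dy":0,"dz":0.02,"rx":0,"ry":0,"rz":0,"hand":0.07},{"dx":0,"dy":0,"dz":0.01,"rx":0,"ry":0,"rz":0,"hand":0.065},{"dx":0,"dy":0,"dz":0.005,"rx":0,"ry":0,"rz":0,"hand":0.055},{"dx":0,"dy":0,"dz":0,"rx":0,"ry":0,"rz":0,"hand":0.045},{"dx":0,"dy":0,"dz":0,"rx":0,"ry":0,"rz":0,"hand":0.036},{"dx":0,"dy":0,"dz":0,"rx":0,"ry":0,"rz":0,"hand":0.031},{"dx":0,"dy":0,"dz":0,"rx":0,"ry":0,"rz":0,"hand":0.028}]' 25
python3 -m pendant '[{"dx":0,"dy":0,"dz":0,"rx":0,"ry":0,"rz":0,"hand":0.026},{"dx":0,"dy":0,"dz":0,"rx":0,"ry":0,"rz":0,"hand":0.024},{"dx":0,"dy":0,"dz":0,"rx":0,"ry":0,"rz":0,"hand":0.022},{"dx":0,"dy":0,"dz":0,"rx":0,"ry":0,"rz":0,"hand":0.02},{"dx":0,"dy":0,"dz":0,"rx":0,"ry":0,"rz":0,"hand":0.015},{"dx":0,"dy":0,"dz":0,"rx":0,"ry":0,"rz":0,"hand":0.015},{"dx":0,"dy":0,"dz":0,"rx":0,"ry":0,"rz":0,"hand":0.015}]'
```

```text
clock: 23.35
position: [0.4222, 0.2763, 0.0278]
ee_rot: [0.001, -0.092, 0.996, 0.0]
contact_force: [0.1, 0.2, -0.4]
width: 0.0278
gripper_force: 0.0
clock: 23.93
position: [0.4219, 0.2762, 0.0275]
ee_rot: [0.001, -0.093, 0.996, 0.0]
contact_force: [-1.0, -0.6, 5.2]
width: 0.022
gripper_force: 24.4
```

```bash
python3 -m pendant '[{"dx":0,"dy":0,"dz":-0.003,"rx":0,"ry":0,"rz":0,"hand":0.015},{"dx":0,"dy":0,"dz":-0.007,"rx":0,"ry":0,"rz":0,"hand":0.015},{"dx":0,"dy":0,"dz":-0.015,"rx":0,"ry":0,"rz":0,"hand":0.015},{"dx":0,"dy":0,"dz":-0.02,"rx":0,"ry":0,"rz":0,"hand":0.015},{"dx":0,"dy":0,"dz":-0.02,"rx":0,"ry":0,"rz":0,"hand":0.015},{"dx":0,"dy":0,"dz":-0.015,"rx":0,"ry":0,"rz":0,"hand":0.015},{"dx":0,"dy":0,"dz":0,"rx":0,"ry":0,"rz":0,"hand":0.015},{"dx":0,"dy":0,"dz":0,"rx":0,"ry":0,"rz":0,"hand":0.015}]'
python3 - <<'E'
from h import *
for n,l,r,t,b in(('w4',213,287,26,97),('w5',225,292,20,85)):
    c=load(f'pics/{n}.png')
    P=[px2w(c,u,v,.029)[:2] for u,v in((l,(t+b)/2),(r,(t+b)/2),((l+r)/2,t),((l+r)/2,b))];print(n,np.mean(P,0),np.hypot(*(P[0]-P[1])),np.hypot(*(P[2]-P[3])))
# automatic: bright ring / dark interior hull in w1,w4,w5,w9
for n in('w1','w4','w5','w9'):
    c=load(f'pics/{n}.png');g=cv2.cvtColor(c['f'],cv2.COLOR_RGB2GRAY)
    try:
        big=cv2.resize(g,None,fx=2,fy=2,interpolation=cv2.INTER_CUBIC)
        u,v=w2px(c,[.4865,-.0625,.029]); R0=np.hypot(*(w2px(c,[.4865,-.0395,.029])-[u,v]))
        h=cv2.HoughCircles(cv2.GaussianBlur(big,(5,5),0),cv2.HOUGH_GRADIENT,1.5,500,param1=80,param2=15,minRadius=int(2*R0*.75),maxRadius=int(2*R0*1.12))
        m=[x/2 for x in h[0]] if h is not None else []
        x0,y0=u,v
        print(n,(u,v,R0),[(k,px2w(c,k[0],k[1],.029).round(4)) for k in m if np.hypot(k[0]-u,k[1]-v)<15])
    except Exception as e: print(n,e)
go(.4865,-.0625,.09,100.6)
E
```

```text
clock: 24.6
position: [0.4216, 0.2763, 0.1075]
ee_rot: [0.001, -0.093, 0.996, 0.0]
contact_force: [-0.3, 0.1, -0.2]
width: 0.0221
gripper_force: 24.5
w4 [ 0.48606873 -0.06302324] 0.045270693793070596 0.0453676648139558
w5 [ 0.48526105 -0.06292433] 0.045006835923475944 0.045962178422450435
w1 (np.float64(233.05713701826758), np.float64(56.41576124962586), np.float64(16.723002061147717)) []
w4 (np.float64(250.65496280665823), np.float64(61.65671875513516), np.float64(37.71752542060905)) [(array([250.125,  61.125,  30.55 ], dtype=float32), array([ 0.4862, -0.0629,  0.029 ]))]
w5 (np.float64(258.7866595565277), np.float64(53.75454884021249), np.float64(34.29361656947791)) [(array([257.625,  52.125,  32.55 ], dtype=float32), array([ 0.4855, -0.0635,  0.029 ]))]
w9 (np.float64(127.53227093109356), np.float64(202.3663726401339), np.float64(28.05128441431874)) []
shift tool mm [  -1.3 -345.    17.3] yaw 100.63 rz 0.03 tilt 0.11
```

```bash
python3 -m pendant '[{"dx":0,"dy":-0.015,"dz":0,"rx":0,"ry":0,"rz":0,"hand":0.015},{"dx":0,"dy":-0.03,"dz":0,"rx":0,"ry":0,"rz":0,"hand":0.015},{"dx":0,"dy":-0.03,"dz":0,"rx":0,"ry":0,"rz":0,"hand":0.015},{"dx":0,"dy":-0.03,"dz":0,"rx":0,"ry":0,"rz":0,"hand":0.015},{"dx":0,"dy":-0.03,"dz":0,"rx":0,"ry":0,"rz":0,"hand":0.015},{"dx":0,"dy":-0.03,"dz":0,"rx":0,"ry":0,"rz":0,"hand":0.015},{"dx":0,"dy":-0.03,"dz":0,"rx":0,"ry":0,"rz":0,"hand":0.015},{"dx":0,"dy":-0.03,"dz":0,"rx":0,"ry":0,"rz":0,"hand":0.015},{"dx":0,"dy":-0.03,"dz":0,"rx":0,"ry":0,"rz":0,"hand":0.015},{"dx":0,"dy":-0.03,"dz":0,"rx":0,"ry":0,"rz":0,"hand":0.015},{"dx":0,"dy":-0.03,"dz":0,"rx":0,"ry":0,"rz":0,"hand":0.015},{"dx":-0.001,"dy":-0.03,"dz":0,"rx":0,"ry":0,"rz":0,"hand":0.015}]'
python3 -m pendant '[{"dx":0,"dy":0,"dz":0,"rx":0,"ry":0,"rz":0,"hand":0.015},{"dx":0,"dy":0,"dz":0,"rx":0,"ry":0,"rz":0,"hand":0.015},{"dx":0,"dy":0,"dz":0,"rx":0,"ry":0,"rz":0,"hand":0.015},{"dx":0,"dy":0,"dz":0,"rx":0,"ry":0,"rz":0,"hand":0.015}]'
python3 - <<'E'
from h import *
c=cam('wrist');save(c,'pics/w14.png');go(.4865,-.063,.0345,100.6)
z=manip.get_state()['position'][2]-.0275
print('expect cap',w2px(c,np.r_[manip.get_state()['position'][:2],z+.055]))
f=c['f'].astype(int)
print(list(zip(range(200,316,3),f[250,200:316:3].sum(1).tolist())));print(list(zip(range(150,320,4),f[150:320:4,257].sum(1).tolist())))
E
```

```text
clock: 25.6
position: [0.4846, -0.0639, 0.1054]
ee_rot: [-0.001, -0.092, 0.996, 0.001]
contact_force: [0.4, 1.0, 0.0]
width: 0.0219
gripper_force: 24.6
clock: 25.93
position: [0.4848, -0.0616, 0.106]
ee_rot: [-0.001, -0.093, 0.996, 0.001]
contact_force: [-0.2, 0.6, 0.1]
width: 0.0218
gripper_force: 24.6
shift tool mm [-1.3 -1.8 71.7] yaw 100.7 rz 0.10 tilt 0.1
expect cap [257.34683886 276.17609455]
[(200, 345), (203, 300), (206, 19), (209, 74), (212, 76), (215, 82), (218, 168), (221, 163), (224, 161), (227, 166), (230, 72), (233, 69), (236, 133), (239, 197), (242, 202), (245, 181), (248, 194), (251, 199), (254, 199), (257, 193), (260, 206), (263, 191), (266, 197), (269, 200), (272, 223), (275, 214), (278, 116), (281, 95), (284, 86), (287, 167), (290, 170), (293, 166), (296, 147), (299, 73), (302, 79), (305, 95), (308, 37), (311, 188), (314, 638)]
[(150, 628), (154, 628), (158, 638), (162, 635), (166, 631), (170, 251), (174, 540), (178, 533), (182, 317), (186, 201), (190, 214), (194, 205), (198, 199), (202, 201), (206, 190), (210, 164), (214, 235), (218, 230), (222, 223), (226, 208), (230, 314), (234, 393), (238, 386), (242, 379), (246, 324), (250, 193), (254, 207), (258, 342), (262, 346), (266, 342), (270, 315), (274, 334), (278, 310), (282, 336), (286, 309), (290, 514), (294, 511), (298, 525), (302, 263), (306, 513), (310, 393), (314, 507), (318, 531)]
```

```bash
python3 -m pendant '[{"dx":-0.0008,"dy":-0.0009,"dz":0.015,"rx":0,"ry":0,"rz":0,"hand":0.015},{"dx":-0.0007,"dy":-0.0009,"dz":0.015,"rx":0,"ry":0,"rz":0,"hand":0.015},{"dx":0,"dy":0,"dz":0.006,"rx":0,"ry":0,"rz":0,"hand":0.015},{"dx":0,"dy":0,"dz":0,"rx":0,"ry":0,"rz":0,"hand":0.015},{"dx":0,"dy":0,"dz":0,"rx":0,"ry":0,"rz":0,"hand":0.015},{"dx":0,"dy":0,"dz":0,"rx":0,"ry":0,"rz":0,"hand":0.015}]'
python3 - <<'E'
from h import *
c=cam('wrist');save(c,'pics/w15.png');go(.4875,-.063,.0345,100.6)
f=c['f'].astype(int);q=np.array([.486,-.063,.029]);a=np.radians(10.6);ux=np.array([np.cos(a),np.sin(a),0]);uy=np.array([-ux[1],ux[0],0])
for r in(.023,.019): print(r,[w2px(c,q+r*d).round(1) for d in(-ux,uy,-uy)])
col=[f[150:240,k].sum(1) for k in(250,257,264)]
for k in col: print([int(x) for x in k[::2]])
for r in (205,215,225): print(r,[int(x) for x in f[r,190:330:3].sum(1)])
E
```

```text
clock: 26.48
position: [0.4881, -0.064, 0.0714]
ee_rot: [0.001, -0.093, 0.996, -0.0]
contact_force: [-0.2, -0.2, -0.2]
width: 0.0221
gripper_force: 24.6
shift tool mm [ 0.6  1.3 37. ] yaw 100.66 rz 0.06 tilt 0.09
0.023 [array([259.3, 182.3]), array([293.6, 215.8]), array([224.6, 215.7])]
0.019 [array([259.3, 188.3]), array([287.7, 215.8]), array([230.6, 215.7])]
[633, 635, 638, 623, 625, 625, 637, 477, 611, 627, 638, 622, 673, 220, 267, 255, 374, 655, 647, 475, 334, 331, 269, 197, 185, 203, 199, 185, 188, 208, 164, 156, 207, 237, 217, 236, 216, 223, 219, 219, 161, 235, 211, 227, 231]
[628, 622, 618, 631, 621, 630, 631, 588, 639, 633, 626, 627, 414, 242, 263, 251, 597, 626, 599, 309, 330, 332, 333, 194, 191, 206, 199, 214, 193, 202, 172, 142, 243, 231, 218, 230, 231, 237, 218, 159, 157, 212, 207, 218, 205]
[624, 621, 626, 622, 631, 626, 629, 495, 642, 640, 620, 628, 471, 267, 270, 282, 595, 631, 644, 303, 328, 335, 316, 244, 206, 207, 198, 206, 197, 197, 186, 155, 219, 262, 248, 221, 225, 225, 225, 287, 156, 239, 220, 212, 213]
205 [176, 328, 373, 392, 391, 405, 387, 391, 394, 410, 409, 389, 363, 384, 215, 185, 198, 174, 205, 182, 196, 201, 207, 192, 185, 203, 193, 204, 183, 209, 190, 194, 401, 632, 562, 622, 608, 628, 621, 628, 624, 626, 626, 623, 528, 543, 248]
215 [237, 305, 301, 396, 397, 386, 391, 389, 383, 374, 391, 389, 373, 381, 209, 228, 174, 182, 144, 202, 232, 219, 230, 224, 259, 241, 161, 174, 186, 188, 190, 219, 223, 386, 548, 624, 625, 621, 627, 618, 621, 624, 622, 632, 549, 561, 296]
225 [308, 256, 307, 394, 378, 389, 385, 383, 370, 375, 386, 379, 380, 395, 374, 219, 184, 231, 226, 219, 223, 227, 217, 211, 217, 230, 218, 221, 218, 233, 213, 220, 397, 308, 621, 623, 616, 620, 617, 617, 625, 626, 632, 582, 569, 271, 604]
```

Collar confirmed: its predicted rim matches the observed edges within 1 px. Lowering the bottle.

```bash
python3 -m pendant '[{"dx":0,"dy":0.001,"dz":0.008,"rx":0,"ry":0,"rz":0,"hand":0.015},{"dx":0,"dy":0,"dz":0.008,"rx":0,"ry":0,"rz":0,"hand":0.015},{"dx":0,"dy":0,"dz":0.006,"rx":0,"ry":0,"rz":0,"hand":0.015},{"dx":0,"dy":0,"dz":0.005,"rx":0,"ry":0,"rz":0,"hand":0.015},{"dx":0,"dy":0,"dz":0.004,"rx":0,"ry":0,"rz":0,"hand":0.015},{"dx":0,"dy":0,"dz":0,"rx":0,"ry":0,"rz":0,"hand":0.015},{"dx":0,"dy":0,"dz":0,"rx":0,"ry":0,"rz":0,"hand":0.015},{"dx":0,"dy":0,"dz":0,"rx":0,"ry":0,"rz":0,"hand":0.015}]'
```

```text
clock: 27.2
position: [0.4877, -0.0634, 0.0398]
ee_rot: [0.0, -0.093, 0.996, -0.0]
contact_force: [0.8, 0.1, -0.6]
width: 0.0218
gripper_force: 24.6
```

```bash
python3 -m pendant '[{"dx":0,"dy":0,"dz":0.002,"rx":0,"ry":0,"rz":0,"hand":0.015},{"dx":0,"dy":0,"dz":0.0015,"rx":0,"ry":0,"rz":0,"hand":0.015},{"dx":0,"dy":0,"dz":0.001,"rx":0,"ry":0,"rz":0,"hand":0.015},{"dx":0,"dy":0,"dz":0.0008,"rx":0,"ry":0,"rz":0,"hand":0.015},{"dx":0,"dy":0,"dz":0,"rx":0,"ry":0,"rz":0,"hand":0.015},{"dx":0,"dy":0,"dz":0,"rx":0,"ry":0,"rz":0,"hand":0.015},{"dx":0,"dy":0,"dz":0,"rx":0,"ry":0,"rz":0,"hand":0.015}]'
```

```text
clock: 27.78
position: [0.4876, -0.0633, 0.0346]
ee_rot: [0.0, -0.093, 0.996, -0.0]
contact_force: [0.1, 0.3, -0.1]
width: 0.0219
gripper_force: 24.7
```

```bash
python3 -m pendant '[{"dx":0,"dy":0,"dz":0.0005,"rx":0,"ry":0,"rz":0,"hand":0.015},{"dx":0,"dy":0,"dz":0,"rx":0,"ry":0,"rz":0,"hand":0.015},{"dx":0,"dy":0,"dz":0.0004,"rx":0,"ry":0,"rz":0,"hand":0.015},{"dx":0,"dy":0,"dz":0,"rx":0,"ry":0,"rz":0,"hand":0.015},{"dx":0,"dy":0,"dz":0,"rx":0,"ry":0,"rz":0,"hand":0.015}]'
```

```text
clock: 28.2
position: [0.488, -0.0634, 0.0344]
ee_rot: [0.001, -0.093, 0.996, -0.0]
contact_force: [-1.3, 0.2, 7.9]
width: 0.0219
gripper_force: 25.3
```

```bash
python3 -m pendant '[{"dx":0,"dy":0,"dz":-0.0003,"rx":0,"ry":0,"rz":0,"hand":0.023},{"dx":0,"dy":0,"dz":0,"rx":0,"ry":0,"rz":0,"hand":0.026},{"dx":0,"dy":0,"dz":0,"rx":0,"ry":0,"rz":0,"hand":0.03},{"dx":0,"dy":0,"dz":0,"rx":0,"ry":0,"rz":0,"hand":0.04},{"dx":0,"dy":0,"dz":0,"rx":0,"ry":0,"rz":0,"hand":0.05},{"dx":0,"dy":0,"dz":-0.005,"rx":0,"ry":0,"rz":0,"hand":0.05},{"dx":0,"dy":0,"dz":-0.02,"rx":0,"ry":0,"rz":0,"hand":0.05},{"dx":0,"dy":0,"dz":-0.035,"rx":0,"ry":0,"rz":0,"hand":0.05},{"dx":0,"dy":0,"dz":-0.04,"rx":0,"ry":0,"rz":0,"hand":0.05},{"dx":0,"dy":0,"dz":-0.03,"rx":0,"ry":0,"rz":0,"hand":0.05},{"dx":0,"dy":0,"dz":0,"rx":0,"ry":0,"rz":0,"hand":0.05}]'
python3 -m pendant '[{"dx":-0.01,"dy":0.01,"dz":-0.02,"rx":0,"ry":0,"rz":0,"hand":0.05},{"dx":-0.02,"dy":0.01,"dz":-0.02,"rx":0,"ry":0,"rz":0,"hand":0.05},{"dx":-0.03,"dy":0.01,"dz":-0.02,"rx":0,"ry":0,"rz":0,"hand":0.05},{"dx":-0.03,"dy":0.01,"dz":-0.02,"rx":0,"ry":0,"rz":0,"hand":0.05},{"dx":-0.03,"dy":0.01,"dz":-0.01,"rx":0,"ry":0,"rz":0,"hand":0.05},{"dx":0,"dy":0,"dz":0,"rx":0,"ry":0,"rz":0,"hand":0.05},{"dx":0,"dy":0,"dz":0,"rx":0,"ry":0,"rz":0,"hand":0.05}]'
python3 - <<'E'
from h import *
c=cam('wrist');save(c,'pics/w16.png')
g=cv2.cvtColor(c['f'],cv2.COLOR_RGB2GRAY);big=cv2.resize(g,None,fx=3,fy=3,interpolation=cv2.INTER_CUBIC);big=cv2.GaussianBlur(big,(5,5),0)
for n,q,R in(('A',(.586,-.043,.021),.032),('B',(.468,.0355,.021),.032),('S',(.566,.0535,.021),.0195),('cap',(.4865,-.063,.062),.009)):
    u,v=w2px(c,q);r=np.hypot(*(w2px(c,np.array(q)+[0,R,0])-[u,v]));w=int(r*1.6)
    x0,y0=int(3*(u-w)),max(0,int(3*(v-w)));sub=big[y0:int(3*(v+w)),x0:int(3*(u+w))]
    h=cv2.HoughCircles(sub,cv2.HOUGH_GRADIENT,1.5,500,param1=60,param2=10,minRadius=int(3*r*.8),maxRadius=int(3*r*1.12))
    if h is not None:
        k=h[0][0];print(n,px2w(c,(k[0]+x0)/3,(k[1]+y0)/3,q[2]).round(4),'R ratio',k[2]/3/r, c['f'][int((k[1]+y0)/3),int((k[0]+x0)/3)])
    else: print(n,'none')
E
```

```text
clock: 29.12
position: [0.4918, -0.0644, 0.1705]
ee_rot: [0.006, -0.093, 0.996, -0.002]
contact_force: [-0.0, 0.1, -0.3]
width: 0.0498
gripper_force: 0.0
clock: 29.7
position: [0.5972, 0.0086, 0.2536]
ee_rot: [0.0, -0.093, 0.996, -0.0]
contact_force: [-0.3, -0.3, 0.3]
width: 0.05
gripper_force: 0.0
A [ 0.5816 -0.0436  0.021 ] R ratio 1.0836535198904451 [205 188 186]
B [0.4705 0.0311 0.021 ] R ratio 1.0193067097207598 [200 187 188]
S [0.5705 0.0473 0.021 ] R ratio 1.0925947991933662 [200 183 182]
cap [ 0.489  -0.0634  0.062 ] R ratio 0.8986067453834253 [216 211 190]
```

Run:
```python
from h import *
c=load('pics/w16.png')
for n,q,z in(('A',(.586,-.043),.019),('B',(.468,.0355),.019),('S',(.566,.0535),.019)):
    u,v=w2px(c,[*q,z]).round().astype(int)
    for du in(8,6):
        P,r,st=disc(c,u+du,v+6,z,tol=26);print(n,P.round(4),round(float(r),4),st[2:])
for z in (.062,): 
    u,v=w2px(c,[.4868,-.063,z]).round().astype(int);P,r,st=disc(c,u,v,z,30);print('cap',P,r,st)
```

```text
A [ 0.5874 -0.0413] 0.0278 [  42   42 1372]
A [ 0.5874 -0.0412] 0.0279 [  42   42 1376]
B [0.4739 0.035 ] 0.0279 [  45   43 1435]
B [0.4735 0.0349] 0.0279 [  45   43 1426]
S [0.5659 0.0531] 0.0177 [ 26  25 483]
S [0.5659 0.0515] 0.0159 [ 24  24 435]
cap [ 0.48838174 -0.06384806] 0.007546758744865656 [205  59  13  13 138]
```

```bash
python3 -c "
from rig import manip
print(manip.sign_off())"
```

```text
the job is handed in; nothing more can be done
None
```

The job is handed in at about 30 s: both large dishes, the small dish and the bottle are set down in their adapters, confirmed by touchdown height and wrist pictures (the bottle by measurement only), and I never touched the medium dish or the spare stack.

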